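Fetch the padlock from behind the row

TASK

A customer's brass padlock stands in the grey bay behind a row of three things: a spray can, a square tin and a latch case. First clear all three into the flat dark steel tray at the side, then take the padlock out and stand it in the pocket of the wooden cradle, and only then put the three back, each centred on the black rubber pad of its own shape (can on the round pad, tin on the square one, latch case lengthwise on the oblong one). Set everything down upright, let nothing fall over, and do not move the padlock until all three are out of its way.

Things in the scene. Friction and masses are not known exactly. Their poses are not given: they have to be found in the camera images.
- can: small spray can: aluminium cylinder 46 mm across up to 80 mm, narrowing to a black cap 33 mm across, 105 mm high in all, 0.2 kg. Origin: centre of its underside; z up. Starts upright, centred within a few mm on pad_round
- tin: square tin of key blanks, 44 x 44 mm (lid 46 x 46 mm from 57 mm up), 75 mm high, 0.25 kg. Origin: centre of its underside; x and y square to its sides, z up. Starts upright on pad_square
- latch: grey painted night-latch case, a box 64 mm long (its x) by 34 mm thick (its y) and 90 mm high standing on its short edge, a brass snib about 2 mm proud on top, 0.4 kg. Origin: centre of its underside; z up. Starts upright on pad_oblong, lengthwise with it
- padlock: brass padlock standing upright: body 24 mm thick (its x), 50 mm wide (its y), 50 mm high, with a steel shackle above it to 83 mm in the x=0 plane; 0.33 kg. Origin: centre of its underside; z up. Starts on the bench between the bay's cheeks, near the bay's origin
- pad_round: fixed round black rubber pad 60 mm across, 4 mm thick, on the bench. Origin: centre of its underside (bench height)
- pad_square: fixed square black rubber pad 58 x 58 mm, 4 mm thick. Origin: centre of its underside; x, y along its sides
- pad_oblong: fixed oblong black rubber pad 76 mm (its x) by 46 mm (its y), 4 mm thick. Origin: centre of its underside. The three pads lie side by side, 76 mm apart along the bay's y, in a row whose middle is 56 mm in front of the bay's origin (towards the bay's -x); which pad is at which place changes
- side_tray: fixed flat dark steel tray, outside 140 mm (its x) by 256 mm (its y), rim 10 mm high, walls 3 mm, floor 3 mm above the bench; room for the three things side by side 76 mm apart along its y. On the robot's left or right. Origin: centre of its underside
- cradle: fixed dark wood block 74 mm (its x) by 100 mm (its y), 20 mm high, with a rectangular pocket in the middle of its top, 38 mm (x) by 64 mm (y), 8 mm deep (pocket floor 12 mm above the bench), in which the padlock stands with its width along the block's y. On the other side of the robot from the tray. Origin: centre of its underside
- bay: fixed grey sheet-metal bay, open towards the robot and at the top: back wall with its inner face 55 mm behind the origin (+x), side cheeks with inner faces at y = +-39 mm running from x = -21 mm to +59 mm, all 35 mm high and 4 mm thick, no floor. Origin: on the bench, at the padlock's nominal place

How it is judged (in metres and radians):
On the way, in this order (a step that is already met when the one before it is completed fails the run):
1. can, tin and latch case all stand upright in the side tray while the padlock is still in its place (x of can in the frame of side_tray between -0.072 and 0.072 m and y of can in the frame of side_tray between -0.13 and 0.13 m and z of each of can, tin, latch in the frame of side_tray below 0.012 m and angle between each of can, tin, latch's own z axis and vertical below 0.1 rad and linear speed of each of can, tin, latch below 0.02 m/s and x of tin in the frame of side_tray between -0.072 and 0.072 m and y of tin in the frame of side_tray between -0.13 and 0.13 m and x of latch in the frame of side_tray between -0.072 and 0.072 m and y of latch in the frame of side_tray between -0.13 and 0.13 m and distance of padlock from where it was at the start of the episode below 0.02 m), for 0.2 s.
2. the padlock stands in the cradle's pocket while the three are still in the side tray (horizontal distance between padlock and cradle below 0.012 m and z of padlock in the frame of cradle below 0.016 m and angle between each of padlock, can, tin, latch's own z axis and vertical below 0.1 rad and linear speed of each of padlock, can, tin, latch below 0.02 m/s and x of can in the frame of side_tray between -0.072 and 0.072 m and y of can in the frame of side_tray between -0.13 and 0.13 m and z of each of can, tin, latch in the frame of side_tray below 0.012 m and x of tin in the frame of side_tray between -0.072 and 0.072 m and y of tin in the frame of side_tray between -0.13 and 0.13 m and x of latch in the frame of side_tray between -0.072 and 0.072 m and y of latch in the frame of side_tray between -0.13 and 0.13 m), for 0.2 s.
At the end, for the whole second after the job is handed in: Can, tin and latch case each stand upright and at rest on the pad of their own shape, centres within 12 mm of the pad's centre, the latch case lengthwise with its pad within 0.25 rad; the padlock stands upright and at rest in the cradle's pocket, on its floor, within 12 mm of the middle (horizontal distance between can and pad_round below 0.012 m and z of can in the frame of pad_round below 0.008 m and angle between each of can, tin, latch, padlock's own z axis and vertical below 0.1 rad and linear speed of each of can, tin, latch, padlock below 0.02 m/s and horizontal distance between tin and pad_square below 0.012 m and z of tin in the frame of pad_square below 0.008 m and horizontal distance between latch and pad_oblong below 0.012 m and z of latch in the frame of pad_oblong below 0.008 m and angle between the x axis of latch and the x axis of pad_oblong, either way round below 0.25 rad and horizontal distance between padlock and cradle below 0.012 m and z of padlock in the frame of cradle below 0.016 m); the robot touches nothing.
It fails at once if one of the four things falls over (angle between any of can, tin, latch, padlock's own z axis and vertical above 0.6 rad).
It also fails if it takes over 139 s, if anything falls off the work surface, if the arm or the gripper's body presses on something with over 40 N, if the wrist force passes 120 N, or if a joint passes its speed limit or range.

ROBOT

A 6-joint arm with a two-finger parallel gripper is mounted at the origin on the work surface. World frame = base frame: x ahead of the robot, y to its left, z up, the work surface at z = 0. Lengths are in mm, angles in rad, forces in N, time in s.
With the tool pointing down it reaches from about 275 to 825 mm from the base axis. Payload 4.9 kg.
Tool frame: the origin (TCP) lies on the centre line of the jaws, within the pads' length; the fingertips stand env.finger_overhang ahead of it and the grasp point (between the pads) lies 2 mm behind it (env.finger_overhang is the distance from the TCP to the fingertips, in mm); x points along the fingers, z is the direction in which the jaws open and shut, and the axes are right-handed (so a half turn about x gives the same grasp; the last joint's range is limited). The gripper opens to 85 mm and grips with 20 to 120 N. Pads are 22 mm wide; open, the fingers measure 114 mm over their backs; the gripper's body (76 mm by 85 mm) begins 54 mm behind the grasp point. The pads swing forward as they close: fully open they stand 13 mm farther back than shut.
Start: joints at [1.11, 0.326, -0.193, 1.052, 0, 1.437], TCP at [176.553, 520.911, 248.281] pointing down, gripper open.
Joint ranges: [-2.65, 2.65], [-0.97, 1.79], [-1.3, 1.35], [-1.93, 2.1], [-1.47, 1.37], [-3.14, 3.14]. Speed limits (rad/s): [2.57, 2.57, 3.14, 3.14, 3.14, 3.14].

INTERFACE

Orientations are given as a unit quaternion [w, x, y, z].
In Python, from station import env, cams gives the robot as it stands.
- The arm moves only by the tool arm_command, never from a script. Its argument "plan" is a list of rows, each a list of 7 numbers: the shift along the tool's x, y, z scaled (see below), then the turn, a rotation vector about the tool's x, y, z scaled (see below), then the closure, from 0 (fully open) to 1 (shut). In form: [[tx, ty, tz, wx, wy, wz, gripper], ...]. A call has 1 to 5 rows; each row is the pose to reach, as a shift and turn from the pose measured when the call began, along the tool's axes at that moment; what a row does not reach only later rows make up. The controller multiplies each number of a shift by 0.2 m and each number of a turn by 90 degrees. A row lasts 1/8 s, in which the tool goes at most 62.5 mm and 10.7 degrees, less where a joint would pass 70% of its speed; a pose out of reach is approached as far as the arm can. A call with a number of a shift or a turn outside -1 to 1 is refused whole. A call with a gripper value outside its range is refused whole. The fingers move at their own pace and stop on an object; "squeeze" is the grip in N (left out, the last holds). Time passes only in rows, so rows that repeat a pose let the fingers close. It gives the time, the measured TCP pose, the force and the opening at its end, in the units of the state.
- env.get_state(): the state, without advancing time (a new reading comes with each control period).
- cams.capture(name): name is "scene" or "top" or "wrist"; returns a dict with "img" (420x560x3 uint8, red, green, blue), "depth" (420x560 float32, mm along the optical axis (not along the pixel's ray), 0 where there is no reading), "intrinsics" (3x3 intrinsics, pixels), "R" (3x3) and "t" (3): a world point X has camera coordinates R X + t. Camera axes: x right, y down, z forward; pixel columns grow to the right and rows downward; lengths in mm; the calibration is good to about 2 mm. A picture is of the moment at which its call begins.
- env.job_done(): hands the job in, once; it reports no verdict.
The state is a dict: "t": time; "joints": joint angles; "qvel": joint speeds; "tau": joint torques, N m; "eef_pos": TCP position; "tool_rot": TCP orientation; "wrist_force": force on the tool from outside, world axes, zero at the start; "torque": the same for the moment, N m; "gripper_width": opening from 0.0 (shut) to 1.0 (fully open).
Only numpy, scipy, OpenCV 4.12 (cv2) and the standard library are available. Lean on these libraries where they do the work, as an engineer would, in place of code of your own. Each camera call takes 0.05 s, during which the arm holds its last target.

## Working session

There is one attempt and no reset: what is moved stays moved. The work goes in short steps, Python scripts to look and compute and a tool call to move; the robot and the scene stay as the last step left them, time stands still between calls to the robot, and variables do not carry over. Pictures are saved under pics/ and viewed, and the job is handed in when it is done.

Besides the shell and the picture viewer there is one more tool, called after ">>>" by a JSON object that holds its "fn" and its "kwargs", one argument or row to a line. arm_command: Moves the arm, as the interface text tells. Shifts and turns lie within -1 to 1; 1 stands for 0.2 m of shift or 90 degrees of turn. Its arguments: {"type":"object","properties":{"plan":{"type":"array","items":{"type":"array","items":{"type":"number"}}},"squeeze":{"type":"number"}},"required":["plan"]}

```bash
ls; mkdir -p pics; python3 - <<'E'
from station import env,cams
import cv2
print(env.get_state(), env.finger_overhang)
for n in ["scene","top","wrist"]:
    c=cams.capture(n); cv2.imwrite(f"pics/a_{n}.png",c["img"][:,:,::-1]); print(n,c["intrinsics"],c["R"],c["t"])
E
```

```text
pics
{'t': 0.0, 'joints': array([ 1.10981015e+00,  3.26976706e-01, -1.93617349e-01,  1.05197889e+00,
        3.84219031e-06,  1.43661069e+00]), 'qvel': array([ 0.00129314, -0.00015602, -0.00020389,  0.00071427, -0.00038743,
       -0.00057334]), 'tau': array([-2.79549720e-03, -4.43406773e+01,  2.62438828e+01,  1.56289001e-02,
       -5.23070430e-04, -3.95945804e-06]), 'eef_pos': array([176.28562866, 520.38803742, 247.47122607]), 'tool_rot': array([ 0.57412126, -0.4122959 ,  0.57523226,  0.4117095 ]), 'wrist_force': array([ 0.28148789,  0.2911685 , -0.91767372]), 'torque': array([ 0.00422892, -0.02816969,  0.06837191]), 'gripper_width': 1.0009316463868914} 17.0
scene [[399.09150835   0.         281.2110675 ]
 [  0.         399.09150835 215.17932368]
 [  0.           0.           1.        ]] [[-0.06546249  0.99783935  0.0055938 ]
 [ 0.85757415  0.05912484 -0.51095091]
 [-0.51017765 -0.02865102 -0.85959169]] [  35.24932916 -453.72506915 1072.47306654]
top [[480.23353326   0.         288.39253398]
 [  0.         480.23353326 205.05701421]
 [  0.           0.           1.        ]] [[-0.01279962 -0.99984039 -0.01246451]
 [-0.98891571  0.01450191 -0.1477681 ]
 [ 0.14792527  0.01043497 -0.98894349]] [  8.0358843  559.08488394 933.82110638]
wrist [[316.70605993   0.         279.82930352]
 [  0.         316.70605993 206.77905721]
 [  0.           0.           1.        ]] [[ 0.31998935  0.94741949 -0.0017653 ]
 [ 0.90594293 -0.30543437  0.29321878]
 [ 0.277262   -0.09542615 -0.95604374]] [-548.61998485  -39.23846068  380.76660494]
```

View pics/a_scene.png

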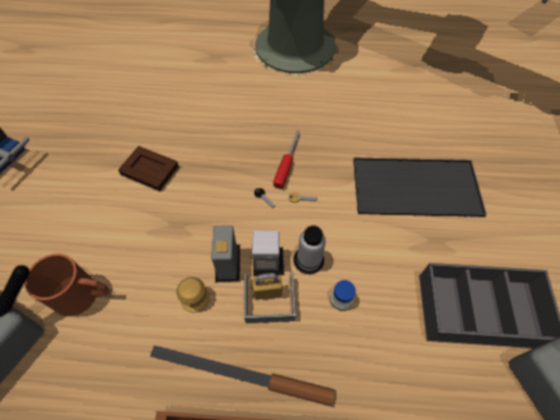

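View pics/a_top.png

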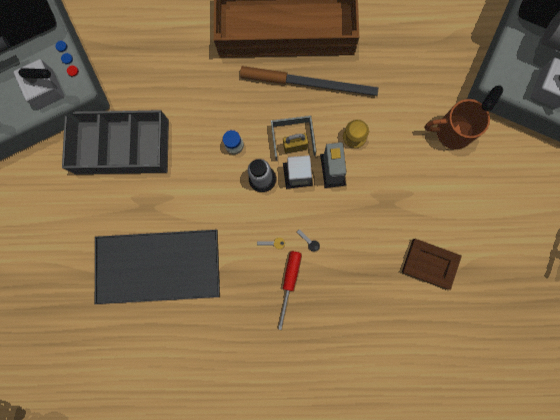

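View pics/a_wrist.png

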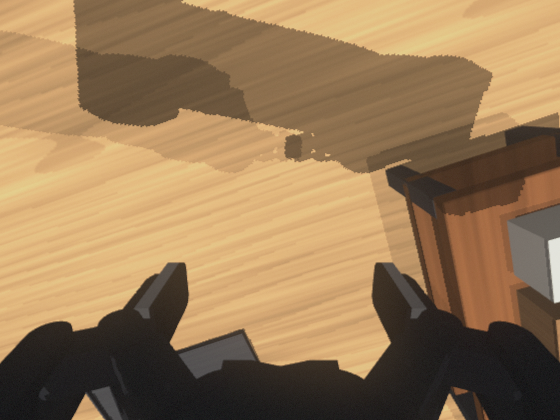

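The scene view shows the can, tin and latch in front of the bay at (310,250), (266,245) and (225,250), the tray at (418,186) and the cradle at (149,168). In the top view the tray is at left (157,266), the cradle at right (432,264) and the bay at (293,138). Next I'll zoom in for measurement.

```bash
cat > h.py <<'E'
from station import env,cams
import cv2, numpy as np
def cap(n): return cams.capture(n)
def ray(c,uv,z):
    K,R,t=c["intrinsics"],c["R"],c["t"]
    uv=np.atleast_2d(uv).astype(float)
    d=np.linalg.inv(K)@np.c_[uv,np.ones(len(uv))].T
    C=-R.T@t; D=R.T@d
    s=(z-C[2])/D[2]
    return (C[:,None]+D*s).T
def proj(c,X):
    p=c["R"]@np.asarray(X,float)+c["t"]; q=c["intrinsics"]@p; return q[:2]/q[2]
def cloud(c):
    d=c["depth"]; h,w=d.shape; v,u=np.mgrid[:h,:w]
    K=c["intrinsics"]; P=np.stack([(u-K[0,2])/K[0,0]*d,(v-K[1,2])/K[1,1]*d,d],-1)
    return (P-c["t"])@c["R"]
def rect(pts):
    (cx,cy),(w,h),a=cv2.minAreaRect(np.asarray(pts,np.float32)); return np.round([cx,cy,w,h,a],1)
def blobs(c,mask,z,amin=20):
    n,l,s,_=cv2.connectedComponentsWithStats(mask.astype(np.uint8),connectivity=8)
    for i in range(1,n):
        if s[i,4]<amin: continue
        v,u=np.nonzero(l==i); p=ray(c,np.c_[u,v],z)[:,:2]
        print("px",u.mean().round(1),v.mean().round(1),"n",len(u),"rect",rect(p),"mean",p.mean(0).round(1))
def save(c,name,crop=None,k=1):
    im=c["img"][:,:,::-1]
    if crop: x0,y0,x1,y1=crop; im=im[y0:y1,x0:x1]
    cv2.imwrite("pics/"+name,cv2.resize(im,None,fx=k,fy=k,interpolation=cv2.INTER_CUBIC))
E
python3 - <<'E'
from h import *
c=cap("top"); save(c,"b_top.png",(200,100,400,250),4)
P=cloud(c); Z=P[...,2]
roi=np.zeros(Z.shape,bool); roi[90:320,80:480]=1
print("bench z",np.median(Z[200:220,260:400]))
for nm,lo,hi in [("100+",97,112),("latch",84,94.5),("tin/shackle",71,84),("pad lock body",45,55),("bay",29,39),("cradle",16,24)]:
    print(nm)
    m=roi&(Z>lo)&(Z<hi)
    n,l,s,_=cv2.connectedComponentsWithStats(m.astype(np.uint8),connectivity=8)
    for i in range(1,n):
        if s[i,4]<25: continue
        v,u=np.nonzero(l==i); p=P[v,u]
        print(" px",u.mean().round(1),v.mean().round(1),len(u),"z",np.median(p[:,2]).round(1),rect(p[:,:2]),p[:,:2].mean(0).round(1))
hsv=cv2.cvtColor(c["img"],cv2.COLOR_RGB2HSV)
m=roi&(hsv[...,2]<75)
print("dark z0"); blobs(c,m,3,200)
E
```

```text
bench z 0.25587936816046025
100+
 px 335.8 154.4 41 z 98.1 [649.4 -93.1  19.5  17.1  12. ] [648.7 -93.5]
 px 258.0 168.0 228 z 108.9 [622.2  57.   31.4  30.8   1.7] [621.7  56.9]
latch
 px 461.7 119.4 225 z 89.8 [ 719.6 -348.8   60.1   79.6   84.7] [ 718.2 -344.4]
 px 335.7 161.0 305 z 92.9 [640.4 -93.6  64.7  34.1   5.2] [636.9 -93.5]
 px 260.0 173.1 154 z 88.8 [622.2  56.8  42.   43.5  44.1] [616.   54.5]
tin/shackle
 px 87.2 96.2 220 z 78.1 [782.2 405.7  30.8  35.5   5.1] [783.9 406.6]
 px 469.6 104.8 58 z 78.1 [ 751.2 -363.6   43.9    9.8   80.4] [ 752.  -366.6]
 px 449.1 127.3 166 z 77.3 [ 700.4 -329.8   81.1   39.8   38.9] [ 705.9 -322.7]
 px 295.1 136.7 70 z 79.1 [691.6 -15.2   7.9  37.1   9.3] [691.1 -15.2]
 px 299.2 167.8 537 z 78.9 [628.4 -22.2  46.4  46.2   2.9] [627.7 -22.3]
 px 334.9 175.9 30 z 77.6 [610.8 -93.8  34.8  11.9  73.7] [610.5 -92.3]
 px 261.3 180.4 27 z 78.8 [604.5  52.5   7.   33.1  15.3] [603.5  52.6]
pad lock body
 px 93.6 104.0 69 z 50.2 [778.1 405.4  20.9  57.5  52.3] [777.4 404.6]
 px 470.7 112.6 61 z 50.2 [ 743.7 -376.    56.1   15.4   55.3] [ 745.1 -3
[... 2582 characters left out ...]
85.4   58.1  100.6   85.9] mean [ 762.1 -392.7]
px 138.3 158.5 n 1025 rect [7.075e+02 3.540e+02 1.374e+02 1.880e+02 4.000e-01] mean [671.2 322.3]
px 447.6 135.1 n 713 rect [ 714.6 -342.1   89.7   81.6   38. ] mean [ 711.9 -343.4]
px 295.9 125.8 n 231 rect [731.2 -28.1 115.3  60.5  53. ] mean [738.3 -17.6]
px 330.1 173.6 n 425 rect [647.1 -93.5  87.7  45.8   6.6] mean [631.4 -89. ]
px 260.3 176.4 n 585 rect [630.8  57.3  57.7  70.   90. ] mean [627.7  59.9]
px 294.7 179.7 n 305 rect [631.5 -18.9  55.6  58.    6.3] mean [619.4 -13.4]
px 156.2 266.5 n 8288 rect [440.5 276.5 139.  257.4   2.6] mean [439.9 277.3]
px 430.2 263.7 n 1167 rect [ 437.4 -291.3  103.7   76.9   69. ] mean [ 438.2 -290.8]
```

View pics/b_top.png

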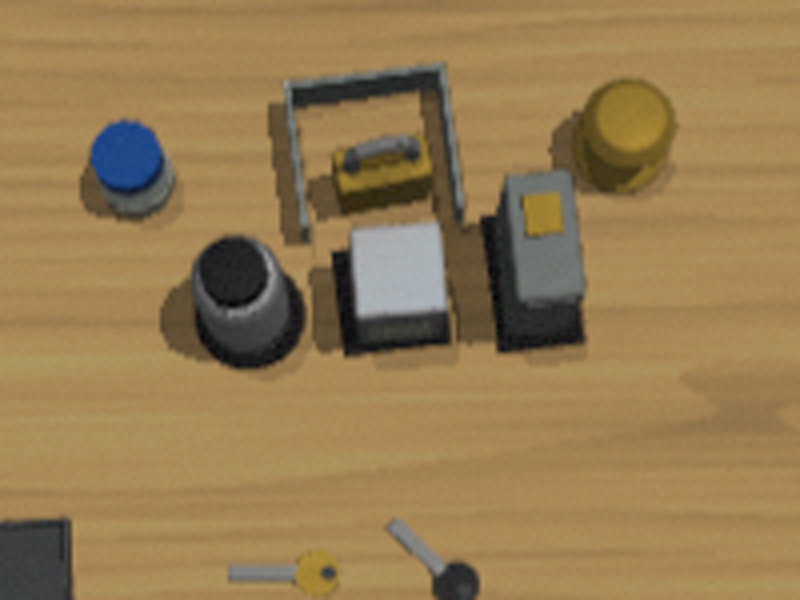

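Depth heights match the given sizes: can 109, tin 79, latch 93, padlock body 50 and shackle 79. The plan yaws also look consistent: bay about 6.5°, tray 2.6°, cradle y-axis 68.8°. Now a helper that turns a target pose into move numbers.

```bash
cat >> h.py <<'E'
from scipy.spatial.transform import Rotation as Ro
def go(x,y,z,head,s=None):
    """head: wanted direction (deg) of jaw axis (tool z) in world; picks nearer of two equivalents"""
    s=s or env.get_state(); q=s["tool_rot"]; R=Ro.from_quat([q[1],q[2],q[3],q[0]])
    A=R.as_matrix(); h0=np.degrees(np.arctan2(A[1,2],A[0,2]))
    h=head
    while h-h0>90:h-=180
    while h-h0<-90:h+=180
    zt=np.array([np.cos(np.radians(h)),np.sin(np.radians(h)),0]); xt=np.array([0,0,-1.]); 
    T=np.c_[xt,np.cross(zt,xt),zt]
    d=A.T@(np.array([x,y,z])-s["eef_pos"])/200
    w=Ro.from_matrix(A.T@T).as_rotvec(degrees=True)/90
    print("now",s["eef_pos"].round(1),"head",h0.round(1),"->",round(h,1),"j6",s["joints"][5].round(2),"t",round(s["t"],1),"| shift",d.round(3),"turn",w.round(3),"rows>=",np.ceil(max(np.linalg.norm(d)*200/62.5,np.linalg.norm(w)*90/10.7)))
E
python3 - <<'E'
from h import *
go(622.2,57,200,96.5)
go(400,300,200,96.5)
s=env.get_state(); print(s["joints"])
E
```

```text
now [176.4 520.6 247.8] head 71.3 -> 96.5 j6 1.44 t 0.2 | shift [ 0.24  -2.855 -1.48 ] turn [-0.28  -0.001 -0.   ] rows>= 11.0
now [176.4 520.6 247.8] head 71.3 -> 96.5 j6 1.44 t 0.2 | shift [ 0.239 -1.413 -0.686] turn [-0.28  -0.001 -0.   ] rows>= 6.0
[ 1.10986513e+00  3.26699294e-01 -1.93176997e-01  1.05201363e+00
  3.82247974e-06  1.43661848e+00]
```

>>> {"fn": "arm_command", "kwargs": {
  "plan": [
    [0.06, -0.25, -0.13, -0.07, 0, 0, 0],
    [0.1, -0.5, -0.26, -0.14, 0, 0, 0],
    [0.15, -0.75, -0.39, -0.21, 0, 0, 0],
    [0.2, -1, -0.52, -0.28, 0, 0, 0],
    [0.2, -1, -0.52, -0.28, 0, 0, 0]
  ],
  "squeeze": 40
}}

```text
t: 0.82
eef_pos: [334.2, 355.1, 207.1]
tool_rot: [-0.472, 0.526, -0.474, -0.526]
wrist_force: [-0.9, -0.1, 0.7]
gripper_width: 1.0
```

```bash
python3 -c "
from h import *
go(622.2,57,200,96.5)"
```

```text
now [334.2 355.1 207.1] head 96.1 -> 96.5 j6 0.56 t 0.8 | shift [ 0.037 -1.273 -1.636] turn [-0.004 -0.001 -0.001] rows>= 7.0
```

>>> {"fn": "arm_command", "kwargs": {
  "plan": [
    [0, -0.2, -0.25, 0, 0, 0, 0],
    [0, -0.4, -0.5, 0, 0, 0, 0],
    [0, -0.6, -0.77, 0, 0, 0, 0],
    [0, -0.778, -1, 0, 0, 0, 0.25],
    [0, -0.778, -1, 0, 0, 0, 0.25]
  ]
}}

```text
t: 1.45
eef_pos: [512.7, 171.1, 207.3]
tool_rot: [-0.473, 0.525, -0.474, -0.524]
wrist_force: [-0.9, -0.1, 0.6]
gripper_width: 0.747
```

```bash
python3 -c "
from h import *
go(622.2,57,200,96.5)
go(622.2,57,130,96.5)"
```

```text
now [512.7 171.1 207.3] head 95.8 -> 96.5 j6 0.08 t 1.4 | shift [ 0.038 -0.487 -0.623] turn [-0.007 -0.001 -0.   ] rows>= 3.0
now [512.7 171.1 207.3] head 95.8 -> 96.5 j6 0.08 t 1.4 | shift [ 0.388 -0.487 -0.622] turn [-0.007 -0.001 -0.   ] rows>= 3.0
```

>>> {"fn": "arm_command", "kwargs": {
  "plan": [
    [0, -0.25, -0.31, 0, 0, 0, 0.25],
    [0.04, -0.487, -0.622, -0.007, 0, 0, 0.25],
    [0.2, -0.487, -0.622, -0.007, 0, 0, 0.25],
    [0.3, -0.487, -0.622, -0.007, 0, 0, 0.25],
    [0.3, -0.487, -0.622, -0.007, 0, 0, 0.25]
  ]
}}

```text
t: 2.08
eef_pos: [620.2, 58.6, 145.6]
tool_rot: [0.469, -0.527, 0.472, 0.529]
wrist_force: [-0.6, 0.3, 0.3]
gripper_width: 0.749
```

```bash
python3 -c "
from h import *
go(622.2,57,68,96.5)
c=cap('top');save(c,'c_top.png',(200,60,400,210),4)
c=cap('wrist');save(c,'c_wrist.png')"
```

```text
now [620.2  58.6 145.6] head 96.5 -> 96.5 j6 -0.14 t 2.1 | shift [ 0.388 -0.011 -0.009] turn [ 0.    -0.001 -0.003] rows>= 2.0
```

View pics/c_wrist.png

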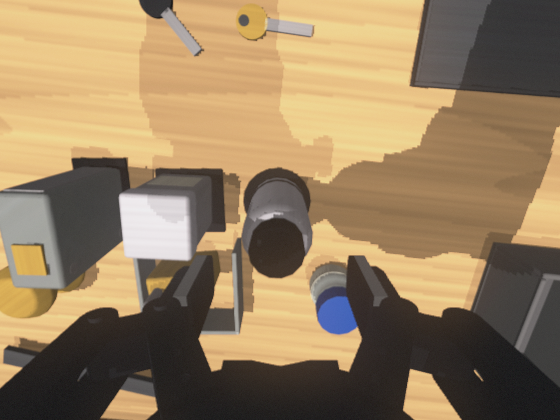

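The wrist view shows the can's cap at (277,248), midway between the fingertips at about (200,265) and (360,265). I'll lower and grip.

>>> {"fn": "arm_command", "kwargs": {
  "plan": [
    [0.13, -0.011, -0.009, 0, 0, 0, 0.25],
    [0.26, -0.011, -0.009, 0, 0, 0, 0.25],
    [0.388, -0.011, -0.009, 0, 0, 0, 0.25],
    [0.388, -0.011, -0.009, 0, 0, 0, 0.25],
    [0.388, -0.011, -0.009, 0, 0, 0, 0.25]
  ]
}}

```text
t: 2.8
eef_pos: [625.2, 57.7, 72.4]
tool_rot: [-0.47, 0.529, -0.47, -0.527]
wrist_force: [-0.4, 0.2, -0.0]
gripper_width: 0.752
```

>>> {"fn": "arm_command", "kwargs": {
  "plan": [
    [0, 0, 0, 0, 0, 0, 1],
    [0, 0, 0, 0, 0, 0, 1],
    [0, 0, 0, 0, 0, 0, 1],
    [0, 0, 0, 0, 0, 0, 1],
    [0, 0, 0, 0, 0, 0, 1]
  ]
}}

```text
t: 3.42
eef_pos: [626.5, 57.8, 74.5]
tool_rot: [-0.471, 0.53, -0.469, -0.526]
wrist_force: [-2.6, -0.1, 7.4]
gripper_width: 0.525
```

```bash
python3 -c "
from h import *
go(622.2,57,68,96.5)
go(443.9,200.6,150,92.6)"
```

```text
now [626.5  57.8  74.5] head 96.6 -> 96.5 j6 -0.14 t 3.4 | shift [ 0.032  0.022 -0.001] turn [ 0.001 -0.001  0.003] rows>= 1.0
now [626.5  57.8  74.5] head 96.6 -> 92.6 j6 -0.14 t 3.4 | shift [-0.384  0.823  0.814] turn [ 0.045 -0.001  0.003] rows>= 4.0
```

>>> {"fn": "arm_command", "kwargs": {
  "plan": [
    [-0.15, 0, 0, 0, 0, 0, 1],
    [-0.3, 0, 0, 0, 0, 0, 1],
    [-0.384, 0.2, 0.2, 0.01, 0, 0, 1],
    [-0.384, 0.4, 0.45, 0.03, 0, 0, 1],
    [-0.384, 0.6, 0.7, 0.045, 0, 0, 1]
  ]
}}

```text
t: 4.05
eef_pos: [491.9, 181.9, 151.0]
tool_rot: [-0.491, 0.513, -0.488, -0.509]
wrist_force: [1.1, 1.3, -1.6]
gripper_width: 0.522
```

```bash
python3 -c "
from h import *
c=cap('top');save(c,'d_top.png')
go(441,352.4,130,92.6)"
```

```text
now [484.5 186.5 150.2] head 92.8 -> 92.6 j6 0.17 t 4.1 | shift [0.104 0.176 0.839] turn [ 0.002  0.002 -0.001] rows>= 3.0
```

View pics/d_top.png

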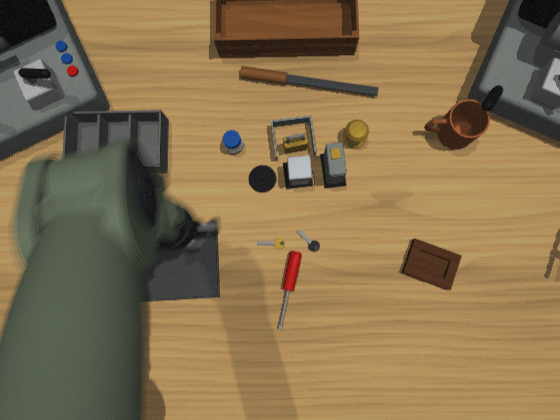

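The top view shows the round pad empty at (262,178) and the rest undisturbed. The can is in the gripper.

>>> {"fn": "arm_command", "kwargs": {
  "plan": [
    [0.03, 0.05, 0.27, 0, 0, 0, 1],
    [0.06, 0.11, 0.54, 0, 0, 0, 1],
    [0.104, 0.176, 0.839, 0, 0, 0, 1],
    [0.104, 0.176, 0.839, 0, 0, 0, 1],
    [0.104, 0.176, 0.839, 0, 0, 0, 1]
  ]
}}

```text
t: 4.72
eef_pos: [441.0, 352.2, 129.9]
tool_rot: [0.488, -0.511, 0.487, 0.513]
wrist_force: [-0.4, -0.9, -1.1]
gripper_width: 0.526
```

```bash
python3 -c "
from h import *
c=cap('scene');save(c,'e_scene.png',(300,80,560,260),3)
go(441,352.4,75,92.6)"
```

```text
now [441.3 351.7 130. ] head 92.8 -> 92.6 j6 0.49 t 4.8 | shift [0.275 0.001 0.003] turn [ 0.002  0.002 -0.001] rows>= 1.0
```

View pics/e_scene.png

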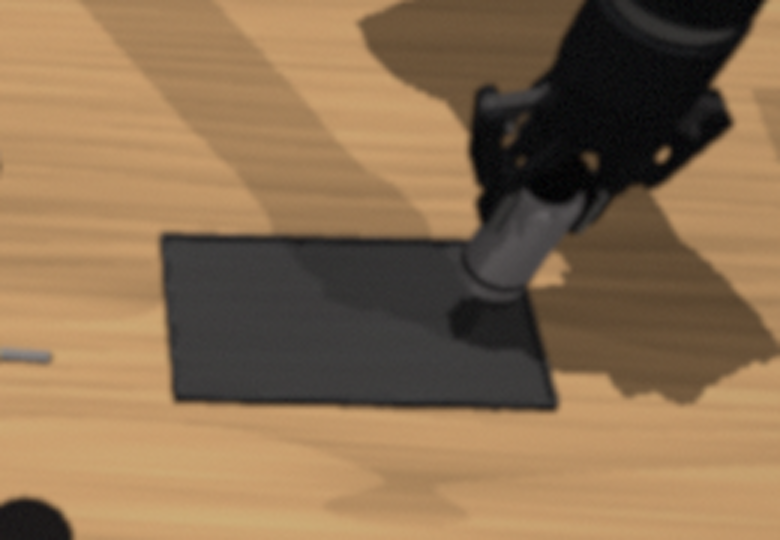

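The can hangs upright over the right end of the tray (scene crop, base near (495,280)). Lowering.

>>> {"fn": "arm_command", "kwargs": {
  "plan": [
    [0.12, 0, 0.003, 0, 0, 0, 1],
    [0.24, 0, 0.003, 0, 0, 0, 1],
    [0.27, 0, 0.003, 0, 0, 0, 1],
    [0.278, 0, 0.003, 0, 0, 0, 1],
    [0.278, 0, 0.003, 0, 0, 0, 1]
  ]
}}

```text
t: 5.4
eef_pos: [442.1, 352.3, 75.3]
tool_rot: [0.489, -0.511, 0.487, 0.513]
wrist_force: [-0.4, -0.6, -1.9]
gripper_width: 0.522
```

```bash
python3 -c "
from h import *
go(441,352.4,73.5,92.6)"
```

```text
now [442.1 352.3  75.3] head 92.7 -> 92.6 j6 0.49 t 5.4 | shift [0.009 0.005 0.   ] turn [ 0.001  0.002 -0.   ] rows>= 1.0
```

>>> {"fn": "arm_command", "kwargs": {
  "plan": [
    [0.007, 0, 0, 0, 0, 0, 1],
    [0.009, 0, 0, 0, 0, 0, 1],
    [0.009, 0, 0, 0, 0, 0, 0.3],
    [0.009, 0, 0, 0, 0, 0, 0.25],
    [0.009, 0, 0, 0, 0, 0, 0.25]
  ]
}}

```text
t: 6.02
eef_pos: [442.1, 352.5, 73.7]
tool_rot: [0.489, -0.511, 0.487, 0.513]
wrist_force: [-0.1, 0.5, -0.2]
gripper_width: 0.75
```

>>> {"fn": "arm_command", "kwargs": {
  "plan": [
    [-0.12, 0, 0, 0, 0, 0, 0.25],
    [-0.24, 0, 0, 0, 0, 0, 0.25],
    [-0.42, 0, 0, 0, 0, 0, 0.25],
    [-0.45, -0.25, -0.3, 0, 0, 0, 0.25],
    [-0.45, -0.5, -0.6, 0, 0, 0, 0.25]
  ]
}}

```text
t: 6.65
eef_pos: [527.8, 260.1, 164.3]
tool_rot: [0.489, -0.512, 0.486, 0.513]
wrist_force: [1.4, 0.5, -0.4]
gripper_width: 0.747
```

```bash
python3 -c "
from h import *
c=cap('scene');save(c,'f_scene.png',(150,80,560,330),1.9)
go(637,-93.6,150,95.2)"
```

```text
now [533.6 253.7 164.1] head 92.4 -> 95.2 j6 0.28 t 6.7 | shift [ 0.075 -0.444 -1.756] turn [-0.031 -0.001  0.004] rows>= 6.0
```

View pics/f_scene.png

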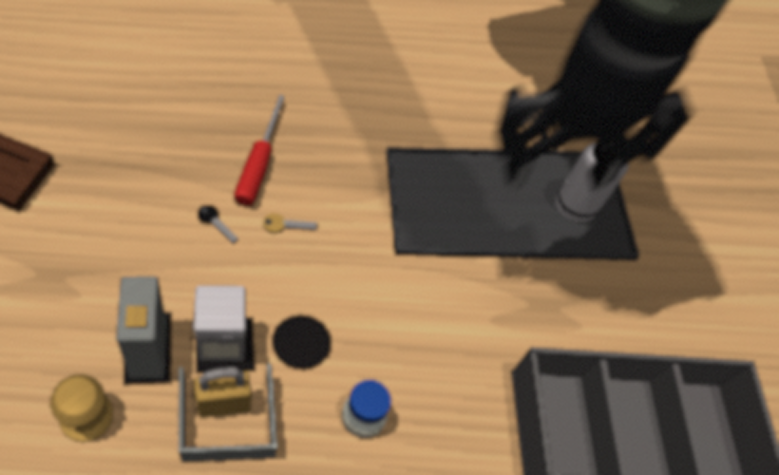

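The can stands upright in the tray at (585,185), right of the tray's middle. On to the latch case.

>>> {"fn": "arm_command", "kwargs": {
  "plan": [
    [0, -0.07, -0.25, 0, 0, 0, 0.25],
    [0, -0.14, -0.5, 0, 0, 0, 0.25],
    [0, -0.2, -0.75, -0.02, 0, 0, 0.3],
    [0, -0.25, -1, -0.031, 0, 0, 0.35],
    [0, -0.25, -1, -0.031, 0, 0, 0.35]
  ]
}}

```text
t: 7.32
eef_pos: [592.7, 52.6, 164.5]
tool_rot: [-0.48, 0.523, -0.477, -0.519]
wrist_force: [0.1, 0.1, 1.1]
gripper_width: 0.649
```

```bash
python3 -c "
from h import *
go(639.5,-93.6,130,95.2)"
```

```text
now [592.7  52.6 164.5] head 94.9 -> 95.2 j6 -0.12 t 7.3 | shift [ 0.175 -0.17  -0.748] turn [-0.004 -0.001  0.005] rows>= 3.0
```

>>> {"fn": "arm_command", "kwargs": {
  "plan": [
    [0, -0.06, -0.25, 0, 0, 0, 0.35],
    [0, -0.11, -0.5, 0, 0, 0, 0.35],
    [0.1, -0.17, -0.748, 0, 0, 0, 0.35],
    [0.15, -0.17, -0.748, -0.004, 0, 0, 0.35],
    [0.15, -0.17, -0.748, -0.004, 0, 0, 0.35]
  ]
}}

```text
t: 7.95
eef_pos: [638.2, -92.1, 133.7]
tool_rot: [-0.478, 0.523, -0.475, -0.521]
wrist_force: [-0.1, 1.0, 0.6]
gripper_width: 0.65
```

```bash
python3 -c "
from h import *
c=cap('wrist');save(c,'g_wrist.png')
go(639.5,-93.6,72,95.2)"
```

```text
now [638.6 -91.8 134.5] head 95.3 -> 95.2 j6 -0.35 t 8.0 | shift [ 0.313 -0.002 -0.009] turn [ 0.001 -0.     0.003] rows>= 2.0
```

View pics/g_wrist.png

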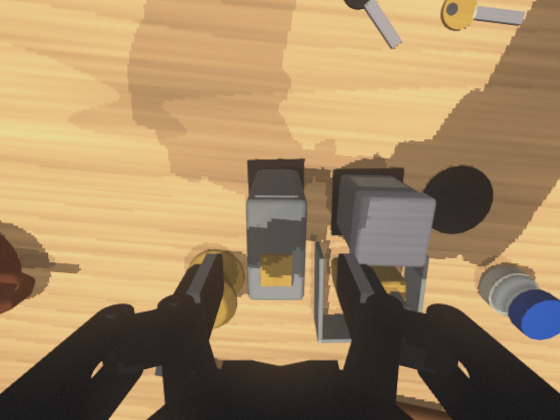

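The latch top spans x 247–306 around (276,245), centred between the fingertips at about 205 and 350. The tin stays clear of the right finger.

>>> {"fn": "arm_command", "kwargs": {
  "plan": [
    [0.1, -0.002, -0.009, 0, 0, 0, 0.35],
    [0.2, -0.002, -0.009, 0, 0, 0, 0.35],
    [0.313, -0.005, -0.009, 0, 0, 0, 0.35],
    [0.32, -0.008, -0.009, 0, 0, 0, 0.35],
    [0.32, -0.008, -0.009, 0, 0, 0, 0.35]
  ]
}}

```text
t: 8.62
eef_pos: [641.3, -92.5, 71.7]
tool_rot: [-0.477, 0.525, -0.474, -0.521]
wrist_force: [-0.8, -0.4, 0.7]
gripper_width: 0.65
```

>>> {"fn": "arm_command", "kwargs": {
  "plan": [
    [0.005, 0.005, 0, 0, 0, 0, 1],
    [0.005, 0.005, 0, 0, 0, 0, 1],
    [0.005, 0.005, 0, 0, 0, 0, 1],
    [0.005, 0.005, 0, 0, 0, 0, 1],
    [0.005, 0.005, 0, 0, 0, 0, 1]
  ]
}}

```text
t: 9.25
eef_pos: [641.2, -92.6, 72.1]
tool_rot: [-0.478, 0.525, -0.474, -0.521]
wrist_force: [-2.0, -0.1, 6.2]
gripper_width: 0.391
```

```bash
python3 -c "
from h import *
go(440.5,276.5,185,92.6)"
```

```text
now [641.2 -92.6  72.1] head 95.4 -> 92.6 j6 -0.35 t 9.2 | shift [-0.573  0.821  1.931] turn [ 0.031 -0.     0.006] rows>= 7.0
```

>>> {"fn": "arm_command", "kwargs": {
  "plan": [
    [-0.25, 0, 0, 0, 0, 0, 1],
    [-0.5, 0, 0, 0, 0, 0, 1],
    [-0.57, 0.12, 0.15, 0, 0, 0, 1],
    [-0.57, 0.25, 0.4, 0.02, 0, 0, 1],
    [-0.57, 0.37, 0.65, 0.031, 0, 0, 1]
  ]
}}

```text
t: 9.88
eef_pos: [552.7, 30.8, 185.0]
tool_rot: [-0.491, 0.513, -0.487, -0.509]
wrist_force: [0.2, 0.4, -3.7]
gripper_width: 0.395
```

```bash
python3 -c "
from h import *
go(440.5,276.5,150,92.6)"
```

```text
now [552.7  30.8 185. ] head 92.5 -> 92.6 j6 -0.12 t 9.9 | shift [0.171 0.509 1.252] turn [-0.001  0.     0.005] rows>= 5.0
```

>>> {"fn": "arm_command", "kwargs": {
  "plan": [
    [0, 0.1, 0.25, 0, 0, 0, 1],
    [0.05, 0.2, 0.5, 0, 0, 0, 1],
    [0.1, 0.3, 0.75, 0, 0, 0, 1],
    [0.17, 0.41, 1, 0, 0, 0, 1],
    [0.17, 0.41, 1, 0, 0, 0, 1]
  ]
}}

```text
t: 10.5
eef_pos: [458.6, 229.4, 148.7]
tool_rot: [-0.488, 0.513, -0.487, -0.511]
wrist_force: [0.1, -0.2, -3.5]
gripper_width: 0.394
```

```bash
python3 -c "
from h import *
go(440.5,276.5,80,92.6)"
```

```text
now [458.6 229.4 148.7] head 92.8 -> 92.6 j6 0.27 t 10.5 | shift [0.343 0.08  0.24 ] turn [ 0.002 -0.     0.002] rows>= 2.0
```

>>> {"fn": "arm_command", "kwargs": {
  "plan": [
    [0, 0.05, 0.15, 0, 0, 0, 1],
    [0.05, 0.08, 0.24, 0, 0, 0, 1],
    [0.2, 0.08, 0.24, 0, 0, 0, 1],
    [0.34, 0.08, 0.24, 0, 0, 0, 1],
    [0.34, 0.08, 0.24, 0, 0, 0, 1]
  ]
}}

```text
t: 11.12
eef_pos: [438.7, 275.0, 78.3]
tool_rot: [-0.487, 0.512, -0.489, -0.512]
wrist_force: [-1.0, -0.4, -3.3]
gripper_width: 0.39
```

```bash
python3 -c "
from h import *
c=cap('scene');save(c,'i_scene.png',(300,80,560,260),3)
go(440.5,276.5,71.2,92.6)"
```

```text
now [439.8 275.6  79.7] head 92.8 -> 92.6 j6 0.37 t 11.2 | shift [ 0.043 -0.004  0.004] turn [ 0.002 -0.001  0.   ] rows>= 1.0
```

View pics/i_scene.png

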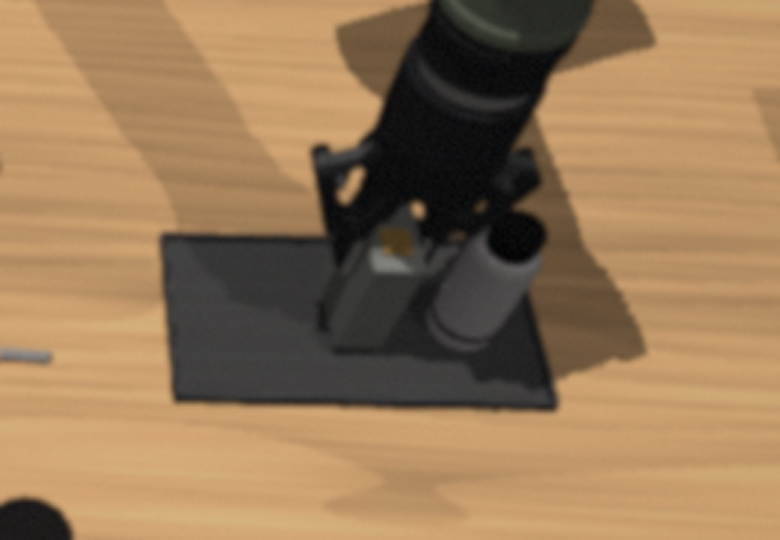

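The crop shows the latch (base near (375,340)) just over the tray with the can upright beside it at (480,290). Lowering the last 8 mm and releasing.

>>> {"fn": "arm_command", "kwargs": {
  "plan": [
    [0.025, 0, 0.004, 0, 0, 0, 1],
    [0.043, 0, 0.004, 0, 0, 0, 1],
    [0.044, 0, 0.004, 0, 0, 0, 1],
    [0.044, 0, 0.004, 0, 0, 0, 0.35],
    [0.044, 0, 0.004, 0, 0, 0, 0.35]
  ]
}}

```text
t: 11.8
eef_pos: [440.3, 276.6, 71.5]
tool_rot: [-0.488, 0.513, -0.488, -0.511]
wrist_force: [0.1, -0.2, 0.3]
gripper_width: 0.653
```

>>> {"fn": "arm_command", "kwargs": {
  "plan": [
    [-0.12, 0, 0, 0, 0, 0, 0.35],
    [-0.3, 0, 0, 0, 0, 0, 0.3],
    [-0.42, 0, 0, 0, 0, 0, 0.25],
    [-0.45, -0.22, -0.25, 0, 0, 0, 0.25],
    [-0.45, -0.44, -0.5, 0, 0, 0, 0.25]
  ]
}}

```text
t: 12.42
eef_pos: [528.4, 187.1, 163.3]
tool_rot: [-0.488, 0.514, -0.486, -0.511]
wrist_force: [0.8, 0.6, 0.4]
gripper_width: 0.751
```

```bash
python3 -c "
from h import *
go(627,-22.2,150,92.9)
go(627,-22.2,130,92.9)"
```

```text
now [528.4 187.1 163.3] head 92.9 -> 92.9 j6 0.16 t 12.4 | shift [ 0.069 -0.439 -1.07 ] turn [ 0.    -0.     0.003] rows>= 4.0
now [528.4 187.1 163.3] head 92.9 -> 92.9 j6 0.16 t 12.4 | shift [ 0.169 -0.438 -1.07 ] turn [ 0.    -0.     0.003] rows>= 4.0
```

>>> {"fn": "arm_command", "kwargs": {
  "plan": [
    [0, -0.11, -0.25, 0, 0, 0, 0.25],
    [0.03, -0.22, -0.5, 0, 0, 0, 0.25],
    [0.07, -0.33, -0.75, 0, 0, 0, 0.25],
    [0.1, -0.438, -1, 0, 0, 0, 0.25],
    [0.1, -0.438, -1, 0, 0, 0, 0.25]
  ]
}}

```text
t: 13.05
eef_pos: [627.6, -12.0, 143.3]
tool_rot: [-0.49, 0.513, -0.487, -0.51]
wrist_force: [-0.5, 0.6, 1.1]
gripper_width: 0.755
```

```bash
python3 -c "
from h import *
c=cap('scene');save(c,'j_scene.png',(150,80,560,330),1.9)
go(627,-22.2,64,92.9)"
```

```text
now [626.5  -9.9 143.4] head 92.7 -> 92.9 j6 -0.18 t 13.1 | shift [ 0.397  0.002 -0.062] turn [-0.002 -0.     0.003] rows>= 2.0
```

View pics/j_scene.png

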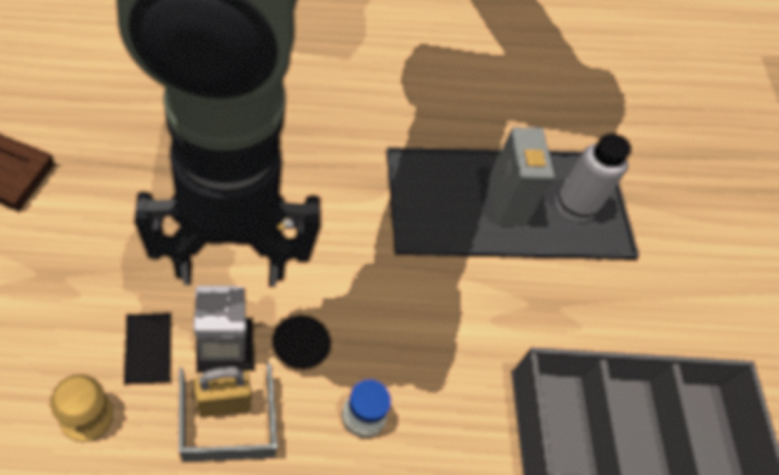

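Can and latch stand upright in the tray at (595,180) and (520,180). The gripper is above the tin at (220,320). Lowering.

>>> {"fn": "arm_command", "kwargs": {
  "plan": [
    [0, 0.002, -0.062, 0, 0, 0, 0.25],
    [0.1, 0.002, -0.062, 0, 0, 0, 0.25],
    [0.25, 0.002, -0.062, 0, 0, 0, 0.25],
    [0.395, 0.002, -0.062, 0, 0, 0, 0.25],
    [0.395, 0.002, -0.062, 0, 0, 0, 0.25]
  ]
}}

```text
t: 13.72
eef_pos: [624.7, -21.2, 62.6]
tool_rot: [0.488, -0.512, 0.487, 0.512]
wrist_force: [-0.2, 0.3, 0.4]
gripper_width: 0.748
```

```bash
python3 -c "
from h import *
go(627.5,-22.2,66,92.9)"
```

```text
now [624.7 -21.2  62.6] head 92.8 -> 92.9 j6 -0.2 t 13.7 | shift [-0.017 -0.014 -0.006] turn [-0.001  0.    -0.   ] rows>= 1.0
```

>>> {"fn": "arm_command", "kwargs": {
  "plan": [
    [-0.017, -0.014, -0.006, 0, 0, 0, 0.25],
    [-0.017, -0.014, -0.006, 0, 0, 0, 1],
    [-0.017, -0.014, -0.006, 0, 0, 0, 1],
    [-0.017, -0.014, -0.006, 0, 0, 0, 1],
    [-0.017, -0.014, -0.006, 0, 0, 0, 1]
  ]
}}

```text
t: 14.35
eef_pos: [629.0, -22.4, 68.1]
tool_rot: [-0.488, 0.513, -0.487, -0.511]
wrist_force: [-0.8, 0.3, 6.4]
gripper_width: 0.528
```

```bash
python3 -c "
from h import *
print(env.get_state()['wrist_force'])
go(443.9,200.6,150,92.6)"
```

```text
[-0.77837375  0.29873554  6.38280831]
now [629.  -22.4  68.1] head 92.8 -> 92.6 j6 -0.2 t 14.3 | shift [-0.412  0.868  1.16 ] turn [0.003 0.    0.002] rows>= 5.0
```

>>> {"fn": "arm_command", "kwargs": {
  "plan": [
    [-0.2, 0, 0, 0, 0, 0, 1],
    [-0.412, 0, 0, 0, 0, 0, 1],
    [-0.412, 0.17, 0.23, 0, 0, 0, 1],
    [-0.412, 0.34, 0.46, 0, 0, 0, 1],
    [-0.412, 0.5, 0.69, 0, 0, 0, 1]
  ]
}}

```text
t: 14.98
eef_pos: [520.6, 111.4, 150.4]
tool_rot: [-0.489, 0.513, -0.487, -0.511]
wrist_force: [1.6, 0.9, -2.4]
gripper_width: 0.53
```

```bash
python3 -c "
from h import *
go(443.9,200.6,110,92.6)"
```

```text
now [520.6 111.4 150.4] head 92.8 -> 92.6 j6 0.02 t 15.0 | shift [0.201 0.362 0.464] turn [0.002 0.    0.002] rows>= 2.0
```

>>> {"fn": "arm_command", "kwargs": {
  "plan": [
    [0, 0.18, 0.22, 0, 0, 0, 1],
    [0.1, 0.362, 0.45, 0, 0, 0, 1],
    [0.2, 0.362, 0.464, 0, 0, 0, 1],
    [0.3, 0.362, 0.464, 0, 0, 0, 1],
    [0.37, 0.362, 0.464, 0, 0, 0, 1]
  ]
}}

```text
t: 15.6
eef_pos: [443.6, 200.8, 75.7]
tool_rot: [-0.488, 0.513, -0.487, -0.512]
wrist_force: [0.2, 0.9, -2.5]
gripper_width: 0.533
```

```bash
python3 -c "
from h import *
c=cap('scene');save(c,'k_scene.png',(300,80,560,260),3)
go(443.9,200.6,67.2,92.6)"
```

```text
now [442.8 200.3  74.3] head 92.8 -> 92.6 j6 0.22 t 15.7 | shift [ 0.035 -0.006  0.001] turn [0.002 0.    0.001] rows>= 1.0
```

View pics/k_scene.png

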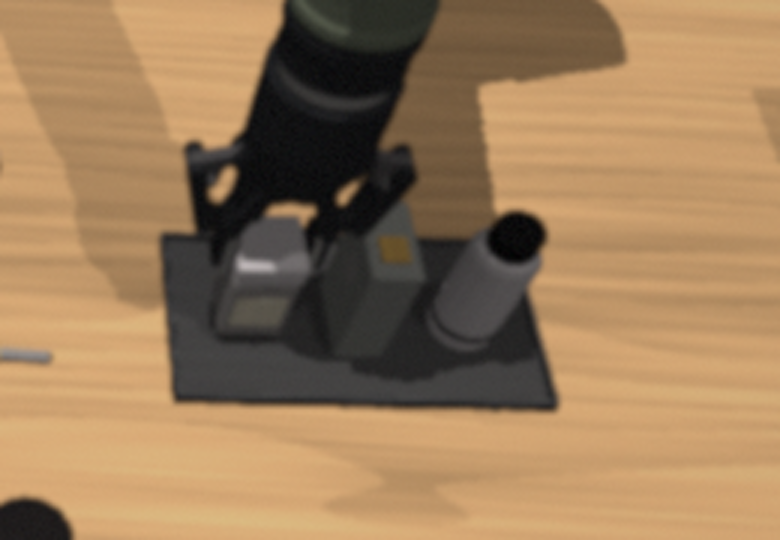

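The tin (base near (255,335)) hovers level over its slot, clear of the latch. Setting down.

>>> {"fn": "arm_command", "kwargs": {
  "plan": [
    [0.02, 0, 0.001, 0, 0, 0, 1],
    [0.035, 0, 0.001, 0, 0, 0, 1],
    [0.036, 0, 0.001, 0, 0, 0, 1],
    [0.036, 0, 0.001, 0, 0, 0, 0.25],
    [0.036, 0, 0.001, 0, 0, 0, 0.25]
  ]
}}

```text
t: 16.27
eef_pos: [443.3, 200.7, 67.6]
tool_rot: [-0.488, 0.512, -0.487, -0.512]
wrist_force: [0.5, -0.0, -0.5]
gripper_width: 0.754
```

>>> {"fn": "arm_command", "kwargs": {
  "plan": [
    [-0.12, 0, 0, 0, 0, 0, 0.25],
    [-0.3, 0, 0, 0, 0, 0, 0.25],
    [-0.42, 0, 0, 0, 0, 0, 0.3],
    [-0.45, -0.22, -0.25, 0, 0, 0, 0.4],
    [-0.45, -0.44, -0.5, 0, 0, 0, 0.4]
  ]
}}

```text
t: 16.9
eef_pos: [531.8, 110.8, 159.3]
tool_rot: [-0.489, 0.514, -0.486, -0.511]
wrist_force: [1.0, 0.8, -0.6]
gripper_width: 0.594
```

```bash
python3 -c "
from h import *
go(691.2,-15.3,150,11.1)"
```

```text
now [531.8 110.8 159.3] head 92.9 -> 11.1 j6 0.02 t 16.9 | shift [ 0.05  -0.764 -0.67 ] turn [0.909 0.003 0.003] rows>= 8.0
```

>>> {"fn": "arm_command", "kwargs": {
  "plan": [
    [0, -0.1, -0.1, 0.11, 0, 0, 0.4],
    [0, -0.25, -0.22, 0.22, 0, 0, 0.4],
    [0, -0.35, -0.34, 0.33, 0, 0, 0.4],
    [0, -0.45, -0.4, 0.44, 0, 0, 0.4],
    [0, -0.5, -0.44, 0.55, 0, 0, 0.4]
  ]
}}

```text
t: 17.52
eef_pos: [637.3, 27.1, 159.9]
tool_rot: [0.66, -0.26, 0.656, 0.259]
wrist_force: [0.1, 0.3, 0.2]
gripper_width: 0.599
```

```bash
python3 -c "
from h import *
go(691.2,-15.3,140,11.1)
c=cap('top');save(c,'l_top.png')
c=cap('scene');save(c,'l_scene.png')
P=cloud(c)
"
```

```text
now [637.3  27.1 159.9] head 43.0 -> 11.1 j6 0.75 t 17.5 | shift [ 0.101 -0.339  0.052] turn [0.355 0.004 0.001] rows>= 3.0
```

View pics/l_scene.png

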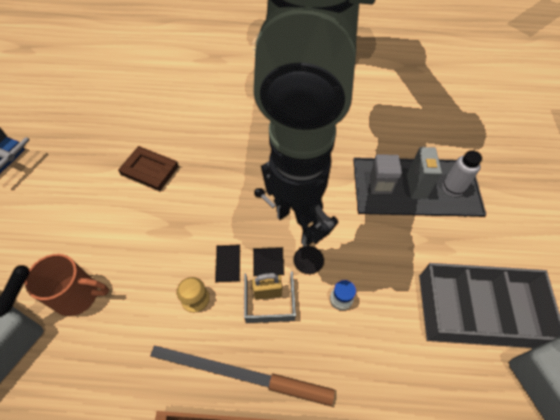

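The three stand in the tray at (385,175), (427,172) and (462,172). The padlock is in the bay at (267,285). I'll approach above it.

>>> {"fn": "arm_command", "kwargs": {
  "plan": [
    [0, -0.12, 0.02, 0.11, 0, 0, 0.4],
    [0, -0.24, 0.04, 0.22, 0, 0, 0.4],
    [0, -0.339, 0.052, 0.33, 0, 0, 0.4],
    [0.05, -0.339, 0.052, 0.355, 0, 0, 0.4],
    [0.05, -0.339, 0.052, 0.355, 0, 0, 0.4]
  ]
}}

```text
t: 18.25
eef_pos: [690.3, -14.6, 149.3]
tool_rot: [0.705, -0.071, 0.702, 0.072]
wrist_force: [-0.1, -0.2, 0.2]
gripper_width: 0.604
```

```bash
python3 -c "
from h import *
go(691.2,-15.3,110,11.1)
c=cap('wrist');save(c,'m_wrist.png')
c=cap('scene');P=cloud(c);Z=P[...,2]
v,u=np.nonzero((Z>47)&(Z<53)&(np.hypot(P[...,0]-690,P[...,1]+15)<40));print(len(u),rect(P[v,u,:2]))
save(c,'m_scene.png',(200,180,340,340),4)
"
```

```text
now [690.3 -14.6 149.3] head 11.6 -> 11.1 j6 1.24 t 18.2 | shift [ 0.196 -0.004  0.003] turn [ 0.005  0.003 -0.   ] rows>= 1.0
193 [695.8 -14.7  21.2  49.6   6.3]
```

View pics/m_wrist.png

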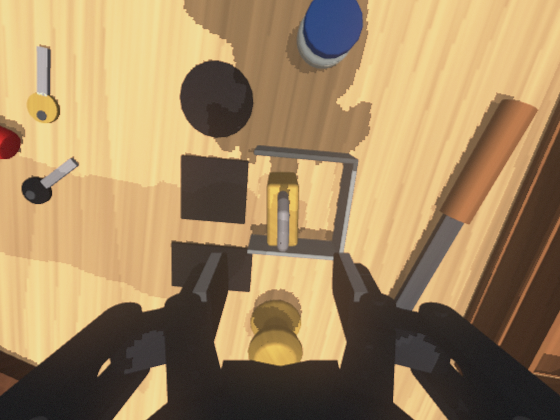

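View pics/m_scene.png

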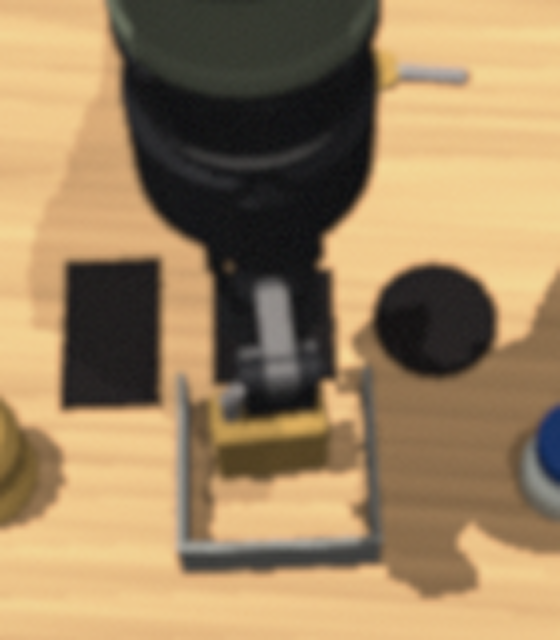

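The wrist view shows the padlock at (283,210), square to and centred between the fingers (212 and 343), and the bay walls are clear of the fingers. Lowering.

>>> {"fn": "arm_command", "kwargs": {
  "plan": [
    [0.2, -0.004, 0.003, 0, 0, 0, 0.4],
    [0.35, -0.004, 0.003, 0, 0, 0, 0.4],
    [0.5, -0.004, 0.003, 0, 0, 0, 0.4],
    [0.54, -0.004, 0.003, 0, 0, 0, 0.4],
    [0.54, -0.004, 0.003, 0, 0, 0, 0.4]
  ]
}}

```text
t: 18.98
eef_pos: [692.2, -14.9, 42.7]
tool_rot: [0.706, -0.071, 0.701, 0.072]
wrist_force: [0.7, -0.7, -0.1]
gripper_width: 0.599
```

```bash
python3 -c "
from h import *
go(691.2,-15.3,41,11.1)
c=cap('scene')
save(c,'n_scene.png',(200,180,340,340),4)
"
```

```text
now [692.2 -14.9  42.7] head 11.6 -> 11.1 j6 1.24 t 19.0 | shift [ 0.009 -0.001 -0.005] turn [0.006 0.004 0.   ] rows>= 1.0
```

View pics/n_scene.png

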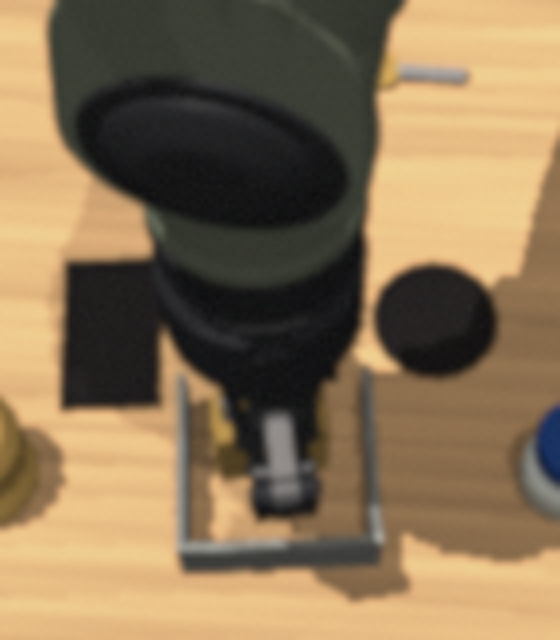

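The rear finger sits between padlock and back wall, clear of both. Closing.

>>> {"fn": "arm_command", "kwargs": {
  "plan": [
    [0.005, 0, -0.004, 0, 0, 0, 1],
    [0.005, 0, -0.004, 0, 0, 0, 1],
    [0.005, 0, -0.004, 0, 0, 0, 1],
    [0.005, 0, -0.004, 0, 0, 0, 1],
    [0.005, 0, -0.004, 0, 0, 0, 1]
  ],
  "squeeze": 60
}}

```text
t: 19.65
eef_pos: [693.0, -15.4, 44.3]
tool_rot: [0.707, -0.072, 0.7, 0.071]
wrist_force: [-1.1, -0.7, 5.9]
gripper_width: 0.269
```

```bash
python3 -c "
from h import *
go(437.3,-290.1,150,-21.2)
"
```

```text
now [693.  -15.4  44.3] head 11.6 -> -21.2 j6 1.24 t 19.6 | shift [-0.541 -1.089 -1.524] turn [ 0.364  0.006 -0.001] rows>= 7.0
```

>>> {"fn": "arm_command", "kwargs": {
  "plan": [
    [-0.2, 0, 0, 0, 0, 0, 1],
    [-0.45, 0, 0, 0, 0, 0, 1],
    [-0.541, -0.12, -0.17, 0.1, 0, 0, 1],
    [-0.541, -0.3, -0.42, 0.2, 0, 0, 1],
    [-0.541, -0.48, -0.67, 0.3, 0, 0, 1]
  ]
}}

```text
t: 20.27
eef_pos: [578.8, -137.3, 151.6]
tool_rot: [0.704, 0.097, 0.697, -0.096]
wrist_force: [0.5, -1.2, -2.7]
gripper_width: 0.27
```

```bash
python3 -c "
from h import *
go(437.3,-290.1,110,-21.2)
c=cap('scene');save(c,'o_scene.png')
"
```

```text
now [ 578.8 -137.3  151.6] head -15.6 -> -21.2 j6 1.49 t 20.3 | shift [ 0.201 -0.927 -0.477] turn [ 0.062  0.006 -0.002] rows>= 4.0
```

View pics/o_scene.png

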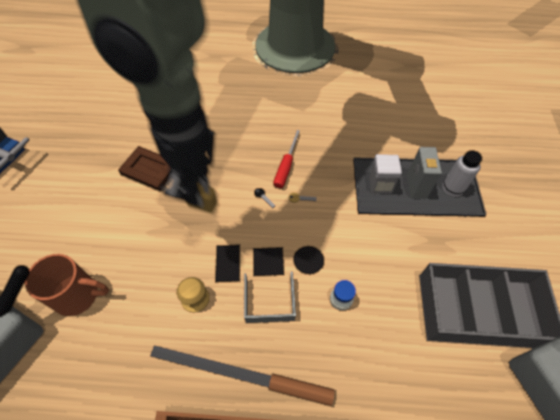

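The padlock is held, near (207,195), and the bay is empty. Continuing to above the cradle.

>>> {"fn": "arm_command", "kwargs": {
  "plan": [
    [0, -0.23, -0.12, 0.03, 0, 0, 1],
    [0, -0.48, -0.24, 0.06, 0, 0, 1],
    [0, -0.73, -0.37, 0.062, 0, 0, 1],
    [0.05, -0.927, -0.477, 0.062, 0.003, 0, 1],
    [0.15, -0.927, -0.477, 0.062, 0.005, 0, 1]
  ]
}}

```text
t: 20.95
eef_pos: [427.6, -296.5, 121.5]
tool_rot: [0.693, 0.134, 0.695, -0.137]
wrist_force: [0.6, 0.1, -2.6]
gripper_width: 0.267
```

```bash
python3 -c "
from h import *
c=cap('scene');save(c,'p_scene.png',(80,90,280,240),4)
go(437.3,-290.1,65,-21.2)
hsv=cv2.cvtColor(c['img'],cv2.COLOR_RGB2HSV)
m=np.zeros(hsv.shape[:2],bool);m[235:280,205:335]=1
P=cloud(c)
m&=(hsv[...,2]<60)
print('pads');blobs(c,m,4,60)
"
```

```text
now [ 427.1 -294.4  118.6] head -22.0 -> -21.2 j6 1.21 t 21.0 | shift [0.267 0.04  0.041] turn [-0.009 -0.004  0.002] rows>= 1.0
pads
px 227.4 262.7 n 756 rect [640.2 -94.3  68.7  40.7   6.3] mean [641. -94.]
px 308.4 259.6 n 591 rect [624.1  56.2  51.2  53.    3.9] mean [624.6  56.7]
px 267.8 261.4 n 739 rect [632.7 -18.5  52.9  52.5   5.7] mean [633.4 -19. ]
```

View pics/p_scene.png

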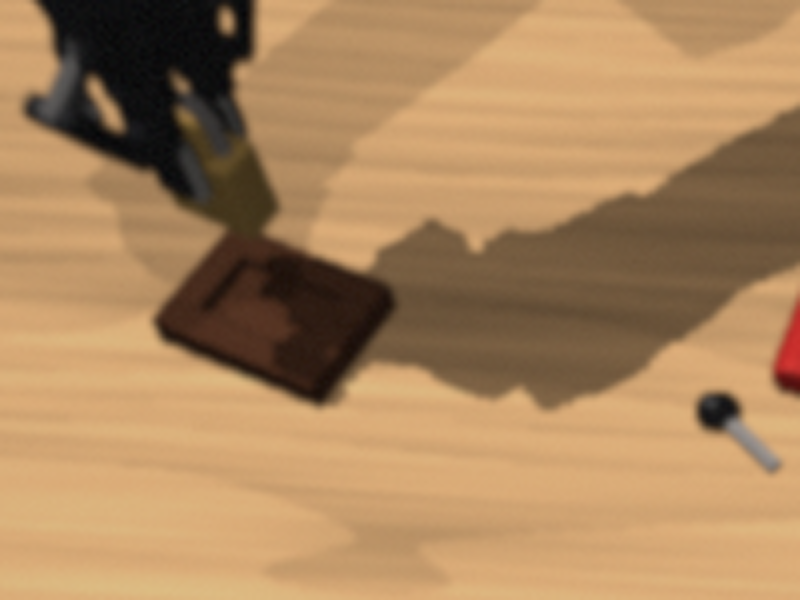

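The pad centres from this view agree with those from the bay to about 1.5 mm. The padlock hangs upright behind the cradle. Centring above it before lowering.

>>> {"fn": "arm_command", "kwargs": {
  "plan": [
    [0.05, 0.04, 0.041, -0.009, -0.004, 0, 1],
    [0.15, 0.04, 0.041, -0.009, -0.004, 0, 1],
    [0.19, 0.04, 0.041, -0.009, -0.004, 0, 1],
    [0.19, 0.04, 0.041, -0.009, -0.004, 0, 1],
    [0.19, 0.04, 0.041, -0.009, -0.004, 0, 1]
  ]
}}

```text
t: 21.62
eef_pos: [438.1, -290.1, 81.1]
tool_rot: [0.695, 0.129, 0.695, -0.131]
wrist_force: [1.1, -0.1, -2.9]
gripper_width: 0.267
```

```bash
python3 -c "
from h import *
go(437.3,-290.1,57,-21.2)
c=cap('scene');save(c,'q_scene.png',(80,90,280,240),4)
c=cap('top');save(c,'q_top.png',(360,200,500,305),5)
"
```

```text
now [ 438.1 -290.1   81.1] head -21.1 -> -21.2 j6 1.22 t 21.6 | shift [ 0.12  -0.001 -0.004] turn [0.001 0.    0.002] rows>= 1.0
```

View pics/q_scene.png

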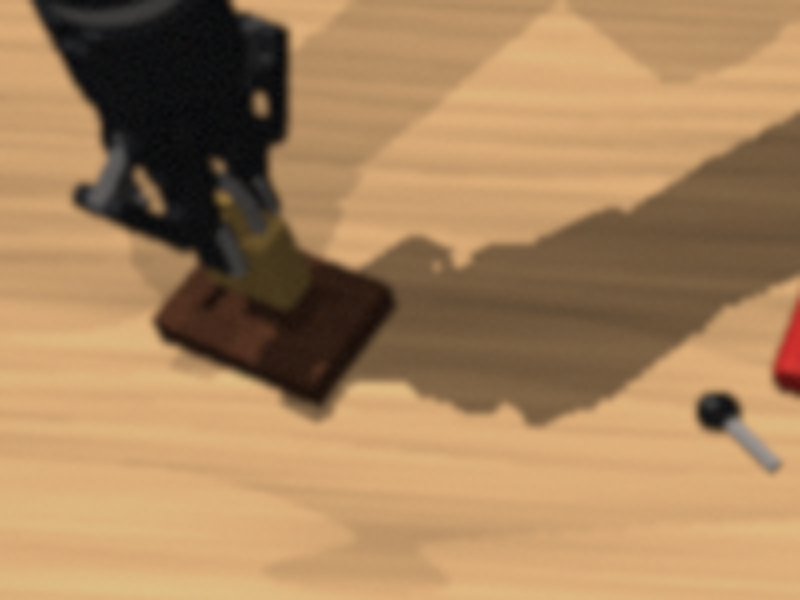

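View pics/q_top.png

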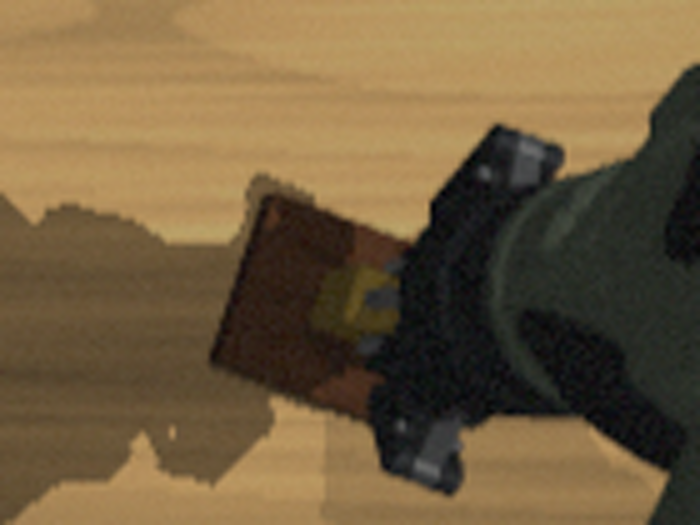

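```bash
python3 -c "
from h import *
c=cap('scene')
a=np.radians(-21.2);R=np.array([[np.cos(a),-np.sin(a)],[np.sin(a),np.cos(a)]])
for k in [(12,25),(-12,25),(12,-25)]:
  for z in (36.8,86.8):
    p=R@k+[438.1,-290.1]; print(k,z,((proj(c,[*p,z])-[80,90])*4).round())
P=cloud(c);Z=P[...,2]
hsv=cv2.cvtColor(c['img'],cv2.COLOR_RGB2HSV)
m=(hsv[...,0]>18)&(hsv[...,0]<32)&(hsv[...,1]>150)&(np.hypot(P[...,0]-438,P[...,1]+290)<60)&(Z>38)
print(m.sum(),rect(P[m][:,:2]),P[m].min(0),P[m].max(0))
m2=np.abs(m)
"
```

```text
(12, 25) 36.8 [285. 314.]
(12, 25) 86.8 [257. 250.]
(-12, 25) 36.8 [312. 280.]
(-12, 25) 86.8 [286. 216.]
(12, -25) 36.8 [204. 281.]
(12, -25) 86.8 [172. 216.]
81 [ 445.4 -283.9   39.2   17.9   74.5] [ 433.45447722 -304.08177862   39.35139066] [ 457.88101256 -263.16213219   89.30440626]
```

The padlock's lower front corner shows at crop (289,312) against the predicted (285,314), so it is placed right to within 1–2 mm. Lowering.

>>> {"fn": "arm_command", "kwargs": {
  "plan": [
    [0.05, -0.001, -0.004, 0, 0, 0, 1],
    [0.09, -0.001, -0.004, 0, 0, 0, 1],
    [0.12, -0.001, -0.004, 0, 0, 0, 1],
    [0.123, 0, -0.004, 0, 0, 0, 1],
    [0.123, 0, -0.004, 0, 0, 0, 1]
  ]
}}

```text
t: 22.4
eef_pos: [436.8, -290.0, 56.4]
tool_rot: [0.695, 0.129, 0.695, -0.131]
wrist_force: [-2.2, 0.6, -1.1]
gripper_width: 0.268
```

```bash
python3 -c "
from h import *
go(437.3,-290.1,56,-21.2)
c=cap('scene');save(c,'r_scene.png',(80,90,280,240),4)
print(env.get_state()['wrist_force'])
"
```

```text
now [ 436.8 -290.    56.4] head -21.2 -> -21.2 j6 1.21 t 22.4 | shift [0.002 0.001 0.003] turn [ 0.    -0.     0.002] rows>= 1.0
[-1.23881458  0.36471525 -0.94726934]
```

View pics/r_scene.png

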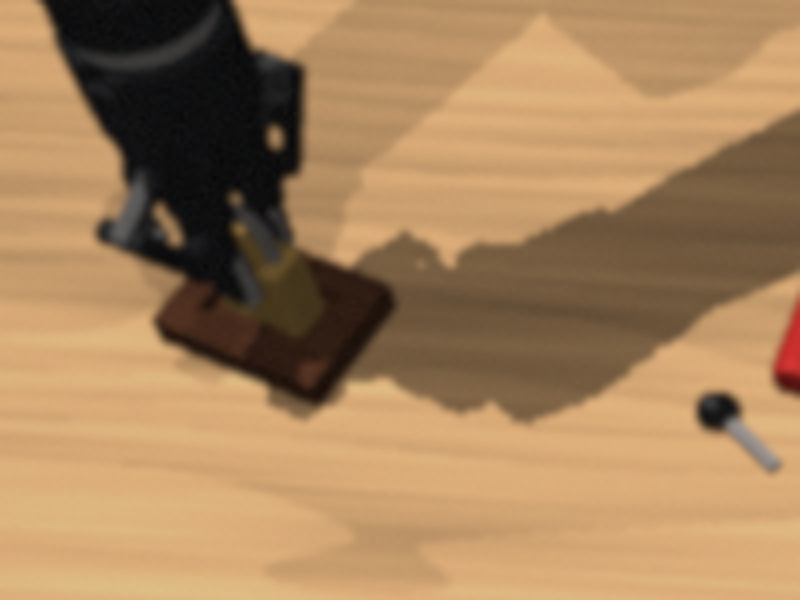

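The padlock sits in the pocket, around crop (290,310), and the wrist load has dropped from 2.9 to 1 N, so it touches the floor. Releasing and rising.

>>> {"fn": "arm_command", "kwargs": {
  "plan": [
    [0.002, 0, 0.002, 0, 0, 0, 0.6],
    [0.002, 0, 0.002, 0, 0, 0, 0.45],
    [0.002, 0, 0.002, 0, 0, 0, 0.4],
    [-0.1, 0, 0.002, 0, 0, 0, 0.4],
    [-0.3, 0, 0.002, 0, 0, 0, 0.4]
  ]
}}

```text
t: 23.08
eef_pos: [436.3, -289.1, 115.7]
tool_rot: [0.694, 0.129, 0.696, -0.13]
wrist_force: [-0.3, -0.4, -0.1]
gripper_width: 0.597
```

>>> {"fn": "arm_command", "kwargs": {
  "plan": [
    [-0.2, 0, 0, 0, 0, 0, 0.25],
    [-0.25, 0.25, 0.1, -0.1, 0, 0, 0.25],
    [-0.25, 0.5, 0.2, -0.2, 0, 0, 0.25],
    [-0.25, 0.75, 0.3, -0.3, 0, 0, 0.25],
    [-0.25, 1, 0.4, -0.4, 0, 0, 0.25]
  ]
}}

```text
t: 23.7
eef_pos: [584.5, -130.1, 165.4]
tool_rot: [0.7, -0.093, 0.702, 0.093]
wrist_force: [0.5, -0.6, -0.5]
gripper_width: 0.746
```

```bash
python3 -c "
from h import *
go(443.5,200.6,150,92.6)
for n in ('top','scene'):
  c=cap(n);P=cloud(c);Z=P[...,2]
  m=(np.hypot(P[...,0]-438,P[...,1]+290)<45)&(Z>55)&(Z<67);print(n,m.sum(),rect(P[m][:,:2]),np.median(Z[m]))
  m=(np.hypot(P[...,0]-438,P[...,1]+290)<45)&(Z>85);print(n,m.sum(),rect(P[m][:,:2]),np.max(Z[m]))
  save(c,'s_%s.png'%n)
"
```

```text
now [ 584.5 -130.1  165.4] head 15.1 -> 92.6 j6 0.97 t 23.7 | shift [ 0.078  1.78  -0.249] turn [-0.861 -0.002 -0.001] rows>= 8.0
top 0 [0. 0. 0. 0. 0.] nan
  return _methods._mean(a, axis=axis, dtype=dtype,
  ret = ret.dtype.type(ret / rcount)
Traceback (most recent call last):
ValueError: zero-size array to reduction operation maximum which has no identity
```

Occluded in the top view. I'll move the arm on towards the tray and look again.

>>> {"fn": "arm_command", "kwargs": {
  "plan": [
    [0, 0.2, -0.03, -0.1, 0, 0, 0.25],
    [0, 0.4, -0.06, -0.2, 0, 0, 0.25],
    [0, 0.6, -0.09, -0.3, 0, 0, 0.25],
    [0, 0.8, -0.12, -0.4, 0, 0, 0.25],
    [0, 1, -0.15, -0.5, 0, 0, 0.25]
  ]
}}

```text
t: 24.38
eef_pos: [505.1, 60.3, 166.1]
tool_rot: [0.611, -0.358, 0.608, 0.359]
wrist_force: [0.0, 0.2, 0.0]
gripper_width: 0.75
```

```bash
python3 -c "
from h import *
go(443.5,200.6,150,92.6)
for n in ('top','scene'):
  c=cap(n);P=cloud(c);Z=P[...,2]
  save(c,'s_%s.png'%n)
  D=np.hypot(P[...,0]-438,P[...,1]+290)<45
  for lo,hi in ((55,67),(85,98)):
    m=D&(Z>lo)&(Z<hi)
    if m.sum()>3: print(n,m.sum(),rect(P[m][:,:2]),np.median(Z[m]))
" 2>&1
```

```text
now [505.1  60.3 166.1] head 60.9 -> 92.6 j6 0.48 t 24.4 | shift [0.082 0.61  0.463] turn [-0.352  0.002  0.001] rows>= 3.0
top 235 [ 435.4 -289.7   50.4   24.3   69.5] 61.80208128524433
top 73 [ 435.6 -289.6   33.4    7.2   68.4] 92.34578208757111
scene 229 [ 438.1 -287.5   49.2   24.7   68.4] 61.305006365544
scene 63 [ 437.6 -287.5   34.     7.9   69.3] 91.50193249883809
```

View pics/s_top.png

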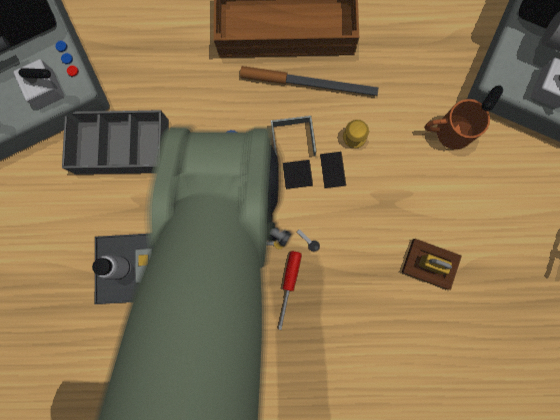

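View pics/s_scene.png

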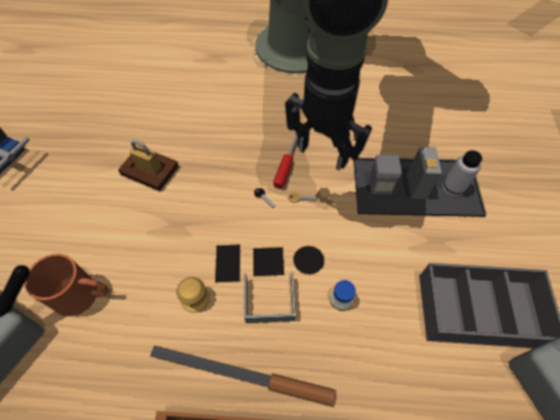

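The padlock stands in the pocket: top view (435.4,-289.7), scene (438.1,-287.5), body top at 61.5 mm against 62 expected. Now I'll measure the three in the tray.

```bash
python3 -c "
from h import *
c=cap('scene');P=cloud(c);Z=P[...,2]
for nm,(x,y),lo,hi in (('tin',(443,200.6),73,83),('latch',(440,276.6),88.5,93.9),('can',(438,352),102,112)):
    m=(np.hypot(P[...,0]-x,P[...,1]-y)<42)&(Z>lo)&(Z<hi)
    print(nm,m.sum(),rect(P[m][:,:2]),np.median(Z[m]).round(1))
go(443,200.6,66,92.6)
"
```

```text
tin 468 [445.6 201.3  48.   45.4   2.3] 77.4
latch 383 [441.6 277.1  65.3  34.2   2.9] 92.2
can 218 [440.  353.4  31.4  33.   49.1] 107.4
now [504.8  60.6 166.1] head 60.8 -> 92.6 j6 0.48 t 24.5 | shift [0.502 0.611 0.459] turn [-0.354  0.002  0.   ] rows>= 3.0
```

>>> {"fn": "arm_command", "kwargs": {
  "plan": [
    [0, 0.2, 0.15, -0.1, 0, 0, 0.25],
    [0, 0.41, 0.31, -0.2, 0, 0, 0.25],
    [0, 0.611, 0.459, -0.3, 0, 0, 0.25],
    [0.1, 0.611, 0.459, -0.354, 0, 0, 0.25],
    [0.1, 0.611, 0.459, -0.354, 0, 0, 0.25]
  ]
}}

```text
t: 25.15
eef_pos: [442.5, 199.9, 145.6]
tool_rot: [0.489, -0.51, 0.488, 0.512]
wrist_force: [-0.5, -1.0, -0.9]
gripper_width: 0.749
```

```bash
python3 -c "
from h import *
go(443.3,200.6,65.5,92.6)
c=cap('wrist');save(c,'t_wrist.png')
"
```

```text
now [442.5 199.9 145.6] head 92.5 -> 92.6 j6 0.23 t 25.1 | shift [ 0.4   -0.004  0.002] turn [-0.001  0.001 -0.   ] rows>= 2.0
```

View pics/t_wrist.png

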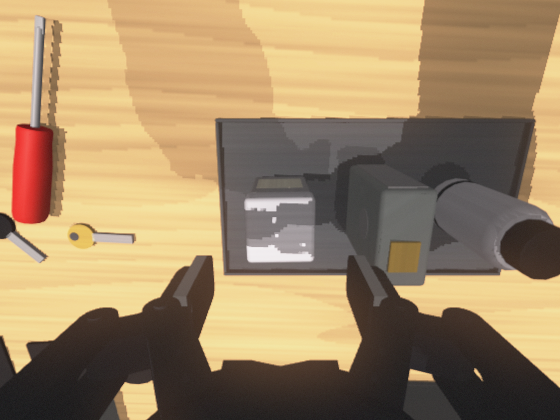

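The tin's lid (247–314, centre 280) is midway between the fingers, and the latch is 13 mm clear of the right finger. Lowering and gripping.

>>> {"fn": "arm_command", "kwargs": {
  "plan": [
    [0.13, -0.004, 0.002, 0, 0, 0, 0.25],
    [0.26, -0.004, 0.002, 0, 0, 0, 0.25],
    [0.38, -0.004, 0.002, 0, 0, 0, 0.25],
    [0.39, -0.004, 0.002, 0, 0, 0, 0.25],
    [0.39, -0.004, 0.002, 0, 0, 0, 0.25]
  ]
}}

```text
t: 25.82
eef_pos: [445.0, 200.0, 69.1]
tool_rot: [0.491, -0.51, 0.489, 0.51]
wrist_force: [0.7, -0.4, 0.4]
gripper_width: 0.754
```

>>> {"fn": "arm_command", "kwargs": {
  "plan": [
    [0.003, 0, 0, 0, 0, 0, 1],
    [0.003, 0, 0, 0, 0, 0, 1],
    [0.003, 0, 0, 0, 0, 0, 1],
    [0.003, 0, 0, 0, 0, 0, 1],
    [0.003, 0, 0, 0, 0, 0, 1]
  ],
  "squeeze": 40
}}

```text
t: 26.45
eef_pos: [446.2, 200.1, 69.8]
tool_rot: [-0.491, 0.51, -0.488, -0.51]
wrist_force: [0.4, 0.4, 6.4]
gripper_width: 0.527
```

```bash
python3 -c "
from h import *
go(632,-19,150,96.4)
"
```

```text
now [446.2 200.1  69.8] head 92.3 -> 96.4 j6 0.23 t 26.4 | shift [-0.4   -0.885 -1.132] turn [-0.045  0.002  0.003] rows>= 5.0
```

>>> {"fn": "arm_command", "kwargs": {
  "plan": [
    [-0.2, 0, 0, 0, 0, 0, 1],
    [-0.4, 0, 0, 0, 0, 0, 1],
    [-0.4, -0.18, -0.24, -0.02, 0, 0, 1],
    [-0.4, -0.38, -0.49, -0.04, 0, 0, 1],
    [-0.4, -0.56, -0.72, -0.045, 0, 0, 1]
  ]
}}

```text
t: 27.08
eef_pos: [564.7, 59.3, 150.3]
tool_rot: [-0.473, 0.528, -0.469, -0.527]
wrist_force: [0.6, 1.2, -2.5]
gripper_width: 0.532
```

```bash
python3 -c "
from h import *
go(635,-19,90,96.4)
"
```

```text
now [564.7  59.3 150.3] head 96.4 -> 96.4 j6 -0.14 t 27.1 | shift [ 0.302 -0.304 -0.429] turn [0.    0.002 0.003] rows>= 2.0
```

>>> {"fn": "arm_command", "kwargs": {
  "plan": [
    [0, -0.15, -0.21, 0, 0, 0, 1],
    [0.1, -0.304, -0.429, 0, 0, 0, 1],
    [0.2, -0.304, -0.429, 0, 0.002, 0, 1],
    [0.3, -0.304, -0.429, 0, 0.002, 0.003, 1],
    [0.3, -0.304, -0.429, 0, 0.002, 0.003, 1]
  ]
}}

```text
t: 27.7
eef_pos: [632.8, -18.1, 88.3]
tool_rot: [0.47, -0.526, 0.472, 0.529]
wrist_force: [-0.6, -0.3, -2.7]
gripper_width: 0.528
```

```bash
python3 -c "
from h import *
go(635,-19,71,96.4)
c=cap('scene');save(c,'u_scene.png',(200,180,340,300),5)
P=cloud(c);Z=P[...,2];m=(np.hypot(P[...,0]-635,P[...,1]+19)<45)&(Z<99)&(Z>88)
for z in (26,): pass
print(m.sum(),rect(P[m][:,:2]))
"
```

```text
now [632.8 -18.1  88.3] head 96.5 -> 96.4 j6 -0.26 t 27.7 | shift [ 0.086 -0.011 -0.006] turn [ 0.001  0.    -0.003] rows>= 1.0
586 [640.2 -16.1  51.8  48.7  53.4]
```

View pics/u_scene.png

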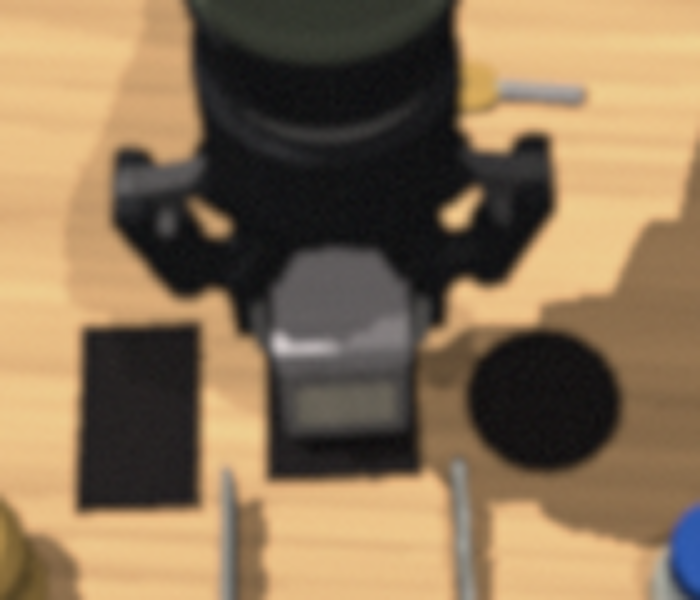

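The tin is over the square pad, with its bottom edge at 285–410 against the pad's 268–418. Lowering.

>>> {"fn": "arm_command", "kwargs": {
  "plan": [
    [0.04, -0.011, -0.006, 0, 0, 0, 1],
    [0.075, -0.011, -0.006, 0, 0, 0, 1],
    [0.086, -0.009, -0.006, 0, 0, 0, 1],
    [0.086, -0.009, -0.006, 0, 0, 0, 1],
    [0.086, -0.009, -0.006, 0, 0, 0, 1]
  ]
}}

```text
t: 28.38
eef_pos: [635.9, -19.1, 72.7]
tool_rot: [0.47, -0.527, 0.471, 0.528]
wrist_force: [0.5, 0.3, -2.9]
gripper_width: 0.526
```

```bash
python3 -c "
from h import *
go(635,-19,71,96.4);print(env.get_state()['wrist_force'])
"
```

```text
now [635.9 -19.1  72.7] head 96.5 -> 96.4 j6 -0.26 t 28.4 | shift [0.009 0.004 0.001] turn [ 0.001 -0.    -0.001] rows>= 1.0
[ 0.5162896   0.29044301 -2.93400417]
```

>>> {"fn": "arm_command", "kwargs": {
  "plan": [
    [0.008, 0.004, 0, 0, 0, 0, 1],
    [0.009, 0.004, 0, 0, 0, 0, 1],
    [0.009, 0.004, 0, 0, 0, 0, 0.25],
    [0.009, 0.004, 0, 0, 0, 0, 0.25],
    [0.009, 0.004, 0, 0, 0, 0, 0.25]
  ]
}}

```text
t: 29.0
eef_pos: [635.4, -19.3, 71.2]
tool_rot: [0.471, -0.527, 0.471, 0.528]
wrist_force: [-0.4, -0.4, -0.9]
gripper_width: 0.752
```

>>> {"fn": "arm_command", "kwargs": {
  "plan": [
    [-0.12, 0, 0, 0, 0, 0, 0.25],
    [-0.25, 0, 0, 0, 0, 0, 0.25],
    [-0.42, 0, 0, 0, 0, 0, 0.3],
    [-0.45, 0.22, 0.25, 0.02, 0, 0, 0.35],
    [-0.45, 0.44, 0.5, 0.045, 0, 0, 0.35]
  ]
}}

```text
t: 29.62
eef_pos: [543.0, 65.0, 162.2]
tool_rot: [-0.49, 0.51, -0.49, -0.509]
wrist_force: [0.4, 1.1, -0.0]
gripper_width: 0.647
```

```bash
python3 -c "
from h import *
go(440,276.6,150,92.6)
c=cap('scene');save(c,'v_scene.png',(200,180,340,300),5)
P=cloud(c);Z=P[...,2];m=(np.hypot(P[...,0]-632,P[...,1]+19)<45)&(Z<83)&(Z>74)
print(m.sum(),rect(P[m][:,:2]))
"
```

```text
now [543.   65.  162.2] head 92.3 -> 92.6 j6 -0.06 t 29.6 | shift [0.06  0.473 1.078] turn [-0.004 -0.     0.001] rows>= 4.0
657 [633.2 -18.3  46.8  45.9   7.7]
```

View pics/v_scene.png

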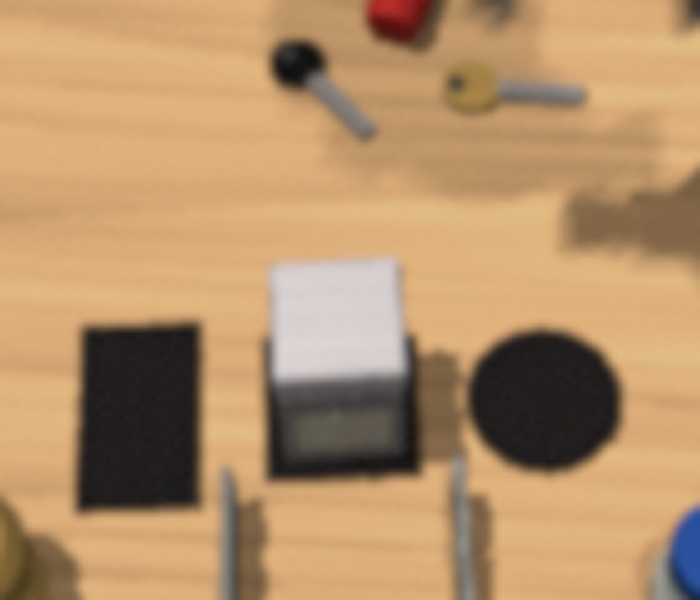

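The tin stands on its pad, 0.5 mm from the centre in the same view. Latch next.

>>> {"fn": "arm_command", "kwargs": {
  "plan": [
    [0, 0.11, 0.25, 0, 0, 0, 0.35],
    [0, 0.22, 0.5, 0, 0, 0, 0.35],
    [0, 0.33, 0.75, 0, 0, 0, 0.35],
    [0.05, 0.473, 1, 0, 0, 0, 0.35],
    [0.06, 0.473, 1, 0, 0, 0, 0.35]
  ]
}}

```text
t: 30.3
eef_pos: [427.9, 268.1, 149.8]
tool_rot: [0.485, -0.509, 0.489, 0.516]
wrist_force: [-0.4, 0.3, -0.8]
gripper_width: 0.647
```

```bash
python3 -c "
from h import *
go(440,276.6,135,92.6)
"
```

```text
now [427.9 268.1 149.8] head 92.9 -> 92.6 j6 0.36 t 30.3 | shift [ 0.074 -0.063  0.039] turn [ 0.003  0.003 -0.007] rows>= 1.0
```

>>> {"fn": "arm_command", "kwargs": {
  "plan": [
    [0.03, -0.063, 0.039, 0.003, 0.003, -0.007, 0.35],
    [0.06, -0.063, 0.039, 0.003, 0.003, -0.007, 0.35],
    [0.06, -0.063, 0.039, 0.003, 0.003, -0.007, 0.35]
  ]
}}

```text
t: 30.68
eef_pos: [440.3, 275.5, 136.9]
tool_rot: [-0.488, 0.511, -0.489, -0.511]
wrist_force: [0.3, -0.9, -0.4]
gripper_width: 0.65
```

```bash
python3 -c "
from h import *
go(440,276.6,71,92.6)
c=cap('wrist');save(c,'w_wrist.png')
"
```

```text
now [440.3 275.5 136.9] head 92.5 -> 92.6 j6 0.37 t 30.7 | shift [0.33  0.001 0.006] turn [-0.001 -0.001 -0.001] rows>= 2.0
```

View pics/w_wrist.png

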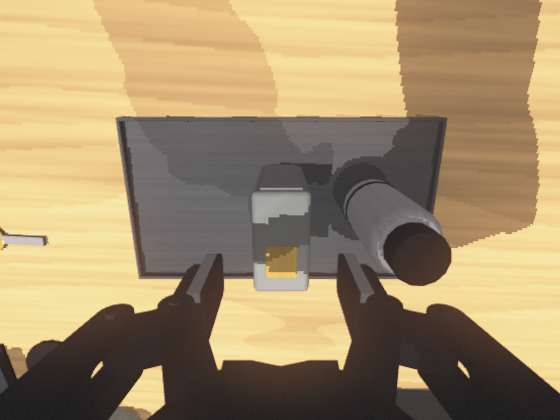

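The latch (252–310) is centred between the fingers and the can is clear. Lowering and gripping.

>>> {"fn": "arm_command", "kwargs": {
  "plan": [
    [0.11, 0, 0.006, 0, 0, 0, 0.35],
    [0.22, 0, 0.006, 0, 0, 0, 0.35],
    [0.32, 0, 0.006, 0, 0, 0, 0.35],
    [0.33, 0, 0.006, 0, 0, 0, 0.35],
    [0.33, 0, 0.006, 0, 0, 0, 0.35]
  ]
}}

```text
t: 31.35
eef_pos: [440.6, 276.4, 71.7]
tool_rot: [-0.489, 0.511, -0.489, -0.511]
wrist_force: [0.2, -0.6, -0.3]
gripper_width: 0.651
```

>>> {"fn": "arm_command", "kwargs": {
  "plan": [
    [0.005, 0, 0, 0, 0, 0, 1],
    [0.005, 0, 0, 0, 0, 0, 1],
    [0.005, 0, 0, 0, 0, 0, 1],
    [0.005, 0, 0, 0, 0, 0, 1],
    [0.005, 0, 0, 0, 0, 0, 1]
  ],
  "squeeze": 50
}}

```text
t: 31.98
eef_pos: [441.5, 276.5, 71.7]
tool_rot: [-0.489, 0.511, -0.489, -0.51]
wrist_force: [0.6, -1.6, 6.6]
gripper_width: 0.393
```

```bash
python3 -c "
from h import *
go(640,-94.6,185,96.4)
"
```

```text
now [441.5 276.5  71.7] head 92.5 -> 96.4 j6 0.38 t 32.0 | shift [-0.563 -0.912 -1.898] turn [-0.043 -0.001  0.001] rows>= 7.0
```

>>> {"fn": "arm_command", "kwargs": {
  "plan": [
    [-0.25, 0, 0, 0, 0, 0, 1],
    [-0.5, 0, 0, 0, 0, 0, 1],
    [-0.56, -0.12, -0.24, -0.01, 0, 0, 1],
    [-0.56, -0.24, -0.5, -0.03, 0, 0, 1],
    [-0.56, -0.35, -0.75, -0.043, 0, 0, 1]
  ]
}}

```text
t: 32.6
eef_pos: [517.8, 128.6, 183.8]
tool_rot: [-0.471, 0.528, -0.471, -0.527]
wrist_force: [0.4, 0.9, -4.1]
gripper_width: 0.391
```

```bash
python3 -c "
from h import *
go(642,-94.6,180,96.4)
"
```

```text
now [517.8 128.6 183.8] head 96.5 -> 96.4 j6 -0.01 t 32.6 | shift [ 0.02  -0.491 -1.179] turn [ 0.001 -0.     0.001] rows>= 5.0
```

>>> {"fn": "arm_command", "kwargs": {
  "plan": [
    [0, -0.11, -0.25, 0, 0, 0, 1],
    [0, -0.22, -0.5, 0, 0, 0, 1],
    [0, -0.33, -0.75, 0, 0, 0, 1],
    [0, -0.45, -1, 0, 0, 0, 1],
    [0, -0.48, -1, 0, 0, 0, 1]
  ]
}}

```text
t: 33.22
eef_pos: [636.8, -63.0, 182.8]
tool_rot: [-0.472, 0.527, -0.472, -0.526]
wrist_force: [-0.1, 0.7, -4.0]
gripper_width: 0.396
```

```bash
python3 -c "
from h import *
go(642,-94.6,90,96.4)
"
```

```text
now [636.8 -63.  182.8] head 96.2 -> 96.4 j6 -0.32 t 33.2 | shift [ 0.464 -0.008 -0.159] turn [-0.003 -0.001  0.001] rows>= 2.0
```

>>> {"fn": "arm_command", "kwargs": {
  "plan": [
    [0, -0.008, -0.159, -0.003, 0, 0, 1],
    [0.1, -0.008, -0.159, -0.003, 0, 0, 1],
    [0.25, -0.008, -0.159, -0.003, 0, 0, 1],
    [0.4, -0.008, -0.159, -0.003, 0, 0, 1],
    [0.46, -0.008, -0.159, -0.003, 0, 0, 1]
  ]
}}

```text
t: 33.85
eef_pos: [639.6, -93.2, 88.2]
tool_rot: [0.47, -0.526, 0.472, 0.529]
wrist_force: [0.1, 0.3, -4.5]
gripper_width: 0.392
```

```bash
python3 -c "
from h import *
c=cap('scene');save(c,'x_scene.png',(180,160,340,300),5)
go(642,-94.6,73.5,96.4)
"
```

```text
now [639.6 -93.3  87.6] head 96.5 -> 96.4 j6 -0.37 t 33.9 | shift [ 0.071 -0.011 -0.008] turn [ 0.001  0.001 -0.003] rows>= 1.0
```

View pics/x_scene.png

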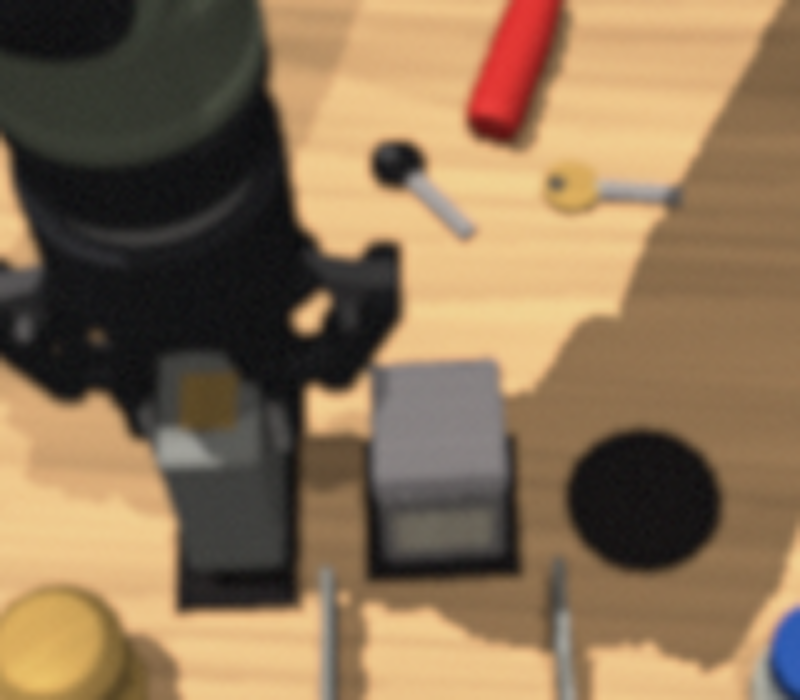

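The latch (bottom edge 188–283) hovers over the oblong pad (180–298), clear of the tin. Lowering.

>>> {"fn": "arm_command", "kwargs": {
  "plan": [
    [0.035, -0.011, -0.008, 0, 0, -0.002, 1],
    [0.065, -0.011, -0.008, 0, 0, -0.002, 1],
    [0.071, -0.009, -0.008, 0, 0, -0.002, 1],
    [0.072, -0.009, -0.008, 0, 0, -0.002, 1],
    [0.072, -0.009, -0.008, 0, 0, -0.002, 1]
  ]
}}

```text
t: 34.52
eef_pos: [641.9, -94.8, 73.7]
tool_rot: [0.471, -0.527, 0.471, 0.528]
wrist_force: [-0.9, -0.4, -2.9]
gripper_width: 0.392
```

```bash
python3 -c "
from h import *
go(642,-94.6,73,96.4)
"
```

```text
now [641.9 -94.8  73.7] head 96.5 -> 96.4 j6 -0.37 t 34.5 | shift [ 0.003 -0.001  0.001] turn [ 0.001  0.    -0.   ] rows>= 1.0
```

>>> {"fn": "arm_command", "kwargs": {
  "plan": [
    [0.004, 0, 0, 0, 0, 0, 1],
    [0.004, 0, 0, 0, 0, 0, 1],
    [0.004, 0, 0, 0, 0, 0, 0.35],
    [0.004, 0, 0, 0, 0, 0, 0.35],
    [0.004, 0, 0, 0, 0, 0, 0.35]
  ]
}}

```text
t: 35.15
eef_pos: [642.2, -94.8, 73.3]
tool_rot: [-0.471, 0.527, -0.471, -0.527]
wrist_force: [-0.1, 0.6, 0.0]
gripper_width: 0.65
```

>>> {"fn": "arm_command", "kwargs": {
  "plan": [
    [-0.12, 0, 0, 0, 0, 0, 0.35],
    [-0.25, 0, 0, 0, 0, 0, 0.35],
    [-0.45, 0, 0, 0, 0, 0, 0.3],
    [-0.45, 0.22, 0.25, 0.02, 0, 0, 0.25],
    [-0.45, 0.44, 0.5, 0.045, 0, 0, 0.25]
  ]
}}

```text
t: 35.78
eef_pos: [549.3, -10.5, 164.1]
tool_rot: [-0.491, 0.51, -0.489, -0.509]
wrist_force: [0.7, 0.6, -0.4]
gripper_width: 0.75
```

```bash
python3 -c "
from h import *
go(438,352.4,165,92.6)
"
```

```text
now [549.3 -10.5 164.1] head 92.3 -> 92.6 j6 -0.19 t 35.8 | shift [-0.005  0.484  1.835] turn [-0.004  0.     0.002] rows>= 7.0
```

>>> {"fn": "arm_command", "kwargs": {
  "plan": [
    [0, 0.07, 0.25, 0, 0, 0, 0.25],
    [0, 0.14, 0.5, 0, 0, 0, 0.25],
    [0, 0.2, 0.75, 0, 0, 0, 0.25],
    [0, 0.27, 1, 0, 0, 0, 0.25],
    [0, 0.27, 1, 0, 0, 0, 0.25]
  ]
}}

```text
t: 36.4
eef_pos: [486.1, 190.1, 164.3]
tool_rot: [-0.49, 0.512, -0.488, -0.511]
wrist_force: [0.2, -0.7, 1.3]
gripper_width: 0.75
```

```bash
python3 -c "
from h import *
go(438,352.4,150,92.6)
c=cap('scene');save(c,'y_scene.png',(180,160,340,300),5)
P=cloud(c);Z=P[...,2]
for nm,(x,y),lo,hi in (('tin',(632,-19),73,83),('latch',(640,-94),88.5,94.6)):
    m=(np.hypot(P[...,0]-x,P[...,1]-y)<42)&(Z>lo)&(Z<hi)
    print(nm,m.sum(),rect(P[m][:,:2]),np.median(Z[m]).round(1))
"
```

```text
now [486.1 190.1 164.3] head 92.6 -> 92.6 j6 0.19 t 36.4 | shift [0.072 0.204 0.821] turn [-0.     0.001  0.002] rows>= 3.0
tin 661 [633.4 -18.3  45.9  45.9   7.8] 78.4
latch 531 [641.5 -93.8  65.   34.3   6.4] 93.2
```

View pics/y_scene.png

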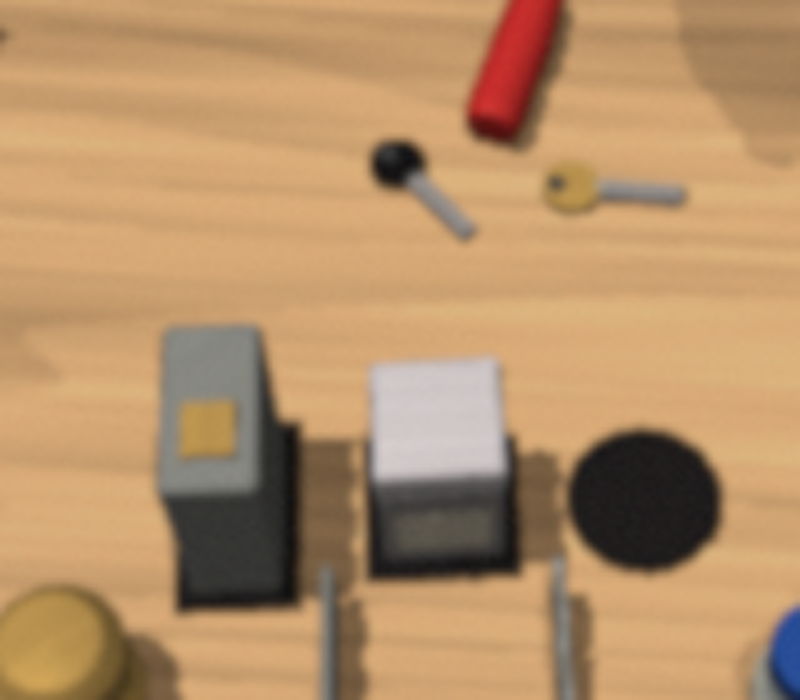

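Latch and tin stand on their pads. Latch top is (641.5,-93.8), yaw 6.4°, against its pad at (640.2,-94.3), 6.3°, in the same view. Now the can.

>>> {"fn": "arm_command", "kwargs": {
  "plan": [
    [0, 0.07, 0.27, 0, 0, 0, 0.25],
    [0, 0.14, 0.54, 0, 0, 0, 0.25],
    [0.03, 0.204, 0.821, 0, 0, 0, 0.25],
    [0.06, 0.204, 0.821, 0, 0, 0, 0.25],
    [0.06, 0.204, 0.821, 0, 0, 0, 0.25]
  ]
}}

```text
t: 37.08
eef_pos: [439.3, 349.5, 151.5]
tool_rot: [-0.49, 0.511, -0.489, -0.51]
wrist_force: [-0.5, -0.4, 0.4]
gripper_width: 0.749
```

```bash
python3 -c "
from h import *
go(438,352.2,71,92.6)
c=cap('wrist');save(c,'z_wrist.png')
"
```

```text
now [439.3 349.5 151.5] head 92.4 -> 92.6 j6 0.5 t 37.1 | shift [0.403 0.007 0.014] turn [-0.002 -0.001  0.002] rows>= 2.0
```

View pics/z_wrist.png

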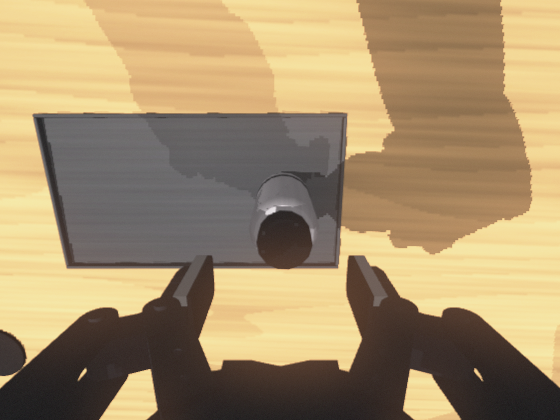

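The can's cap at (285,240) is almost central; the 2–3 mm y shift closes the rest. Lowering and gripping.

>>> {"fn": "arm_command", "kwargs": {
  "plan": [
    [0.13, 0.007, 0.014, 0, 0, 0, 0.25],
    [0.26, 0.007, 0.014, 0, 0, 0, 0.25],
    [0.39, 0.007, 0.014, 0, 0, 0, 0.25],
    [0.395, 0.007, 0.014, 0, 0, 0, 0.25],
    [0.395, 0.007, 0.014, 0, 0, 0, 0.25]
  ]
}}

```text
t: 37.75
eef_pos: [439.5, 351.2, 73.8]
tool_rot: [-0.491, 0.511, -0.489, -0.509]
wrist_force: [0.7, -0.3, 0.3]
gripper_width: 0.749
```

>>> {"fn": "arm_command", "kwargs": {
  "plan": [
    [0.003, 0.005, 0, 0, 0, 0, 1],
    [0.003, 0.005, 0, 0, 0, 0, 1],
    [0.003, 0.005, 0, 0, 0, 0, 1],
    [0.003, 0.005, 0, 0, 0, 0, 1],
    [0.003, 0.005, 0, 0, 0, 0, 1]
  ],
  "squeeze": 40
}}

```text
t: 38.38
eef_pos: [439.5, 351.5, 74.7]
tool_rot: [-0.492, 0.511, -0.488, -0.508]
wrist_force: [0.5, -2.1, 6.1]
gripper_width: 0.52
```

```bash
python3 -c "
from h import *
go(623.4,56.1,155,96.4)
"
```

```text
now [439.5 351.5  74.7] head 92.3 -> 96.4 j6 0.51 t 38.4 | shift [-0.396 -0.863 -1.512] turn [-0.046 -0.     0.004] rows>= 6.0
```

>>> {"fn": "arm_command", "kwargs": {
  "plan": [
    [-0.2, 0, 0, 0, 0, 0, 1],
    [-0.39, 0, 0, 0, 0, 0, 1],
    [-0.39, -0.13, -0.24, -0.01, 0, 0, 1],
    [-0.39, -0.27, -0.49, -0.03, 0, 0.002, 1],
    [-0.39, -0.41, -0.74, -0.046, 0, 0.004, 1]
  ]
}}

```text
t: 39.0
eef_pos: [527.3, 205.8, 153.7]
tool_rot: [-0.471, 0.528, -0.471, -0.527]
wrist_force: [0.8, 0.8, -2.1]
gripper_width: 0.523
```

```bash
python3 -c "
from h import *
go(625,56.1,150,96.4)
"
```

```text
now [527.3 205.8 153.7] head 96.5 -> 96.4 j6 0.13 t 39.0 | shift [ 0.019 -0.4   -0.799] turn [ 0.001 -0.     0.   ] rows>= 3.0
```

>>> {"fn": "arm_command", "kwargs": {
  "plan": [
    [0, -0.12, -0.24, 0, 0, 0, 1],
    [0, -0.25, -0.5, 0, 0, 0, 1],
    [0.02, -0.38, -0.75, 0, 0, 0, 1],
    [0.1, -0.4, -0.799, 0, 0, 0, 1],
    [0.2, -0.4, -0.799, 0, 0, 0, 1]
  ]
}}

```text
t: 39.62
eef_pos: [625.2, 55.1, 113.2]
tool_rot: [-0.472, 0.527, -0.471, -0.527]
wrist_force: [-0.7, 0.7, -1.0]
gripper_width: 0.52
```

```bash
python3 -c "
from h import *
go(625,56.1,90,96.4)
"
```

```text
now [625.2  55.1 113.2] head 96.4 -> 96.4 j6 -0.14 t 39.6 | shift [0.116 0.001 0.005] turn [ 0.    -0.     0.001] rows>= 1.0
```

>>> {"fn": "arm_command", "kwargs": {
  "plan": [
    [0.06, 0.001, 0.005, 0, 0, 0, 1],
    [0.12, 0.001, 0.005, 0, 0, 0, 1],
    [0.14, 0.001, 0.005, 0, 0, 0, 1],
    [0.14, 0.001, 0.005, 0, 0, 0, 1]
  ]
}}

```text
t: 40.12
eef_pos: [624.9, 56.4, 85.2]
tool_rot: [-0.471, 0.528, -0.471, -0.527]
wrist_force: [-0.5, 0.3, -0.9]
gripper_width: 0.517
```

```bash
python3 -c "
from h import *
go(625,56.1,76,96.4)
c=cap('scene');save(c,'A_scene.png',(200,160,360,300),5)
"
```

```text
now [624.9  56.4  85.2] head 96.4 -> 96.4 j6 -0.14 t 40.1 | shift [ 0.046 -0.    -0.002] turn [ 0.    -0.     0.001] rows>= 1.0
```

View pics/A_scene.png

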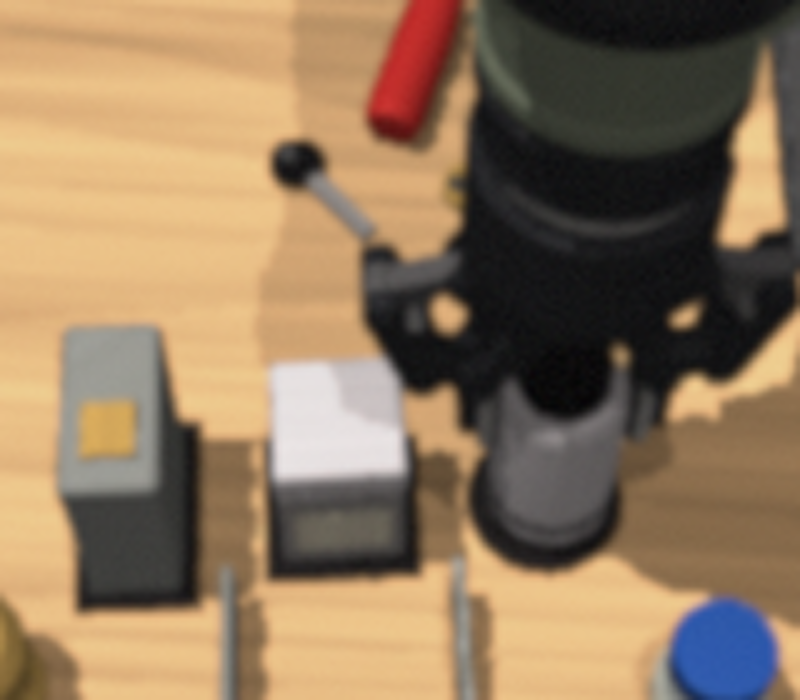

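The can is over the round pad, about 3 mm to the right (rim centre about 554 against pad 545). I'll correct 2 mm while lowering.

>>> {"fn": "arm_command", "kwargs": {
  "plan": [
    [0.025, 0, -0.012, 0, 0, 0, 1],
    [0.042, 0, -0.012, 0, 0, 0, 1],
    [0.046, 0, -0.012, 0, 0, 0, 1],
    [0.046, 0, -0.012, 0, 0, 0, 1],
    [0.046, 0, -0.012, 0, 0, 0, 1]
  ]
}}

```text
t: 40.8
eef_pos: [625.5, 53.9, 76.5]
tool_rot: [-0.472, 0.528, -0.471, -0.527]
wrist_force: [-0.9, 0.5, -1.9]
gripper_width: 0.522
```

```bash
python3 -c "
from h import *
go(625,54.1,76,96.4)
c=cap('scene');save(c,'B_scene.png',(200,160,360,300),5)
P=cloud(c);Z=P[...,2];m=(np.hypot(P[...,0]-624,P[...,1]-55)<25)&(Z>102);print(m.sum(),rect(P[m][:,:2]))
"
```

```text
now [625.5  53.9  76.5] head 96.4 -> 96.4 j6 -0.14 t 40.8 | shift [0.002 0.003 0.001] turn [ 0.    -0.     0.001] rows>= 1.0
279 [636.5  55.   25.8  38.4  24. ]
```

View pics/B_scene.png

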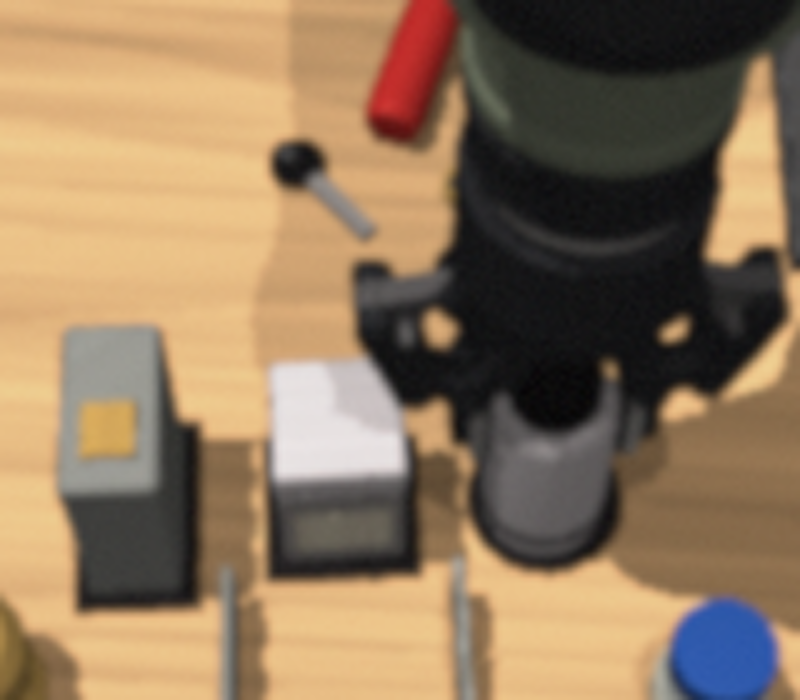

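Centred within about 1 mm. Releasing and rising.

>>> {"fn": "arm_command", "kwargs": {
  "plan": [
    [0.004, 0, 0, 0, 0, 0, 1],
    [0.004, 0, 0, 0, 0, 0, 1],
    [0.004, 0, 0, 0, 0, 0, 0.3],
    [0.004, 0, 0, 0, 0, 0, 0.28],
    [0.004, 0, 0, 0, 0, 0, 0.28]
  ]
}}

```text
t: 41.48
eef_pos: [625.7, 53.9, 75.9]
tool_rot: [-0.472, 0.528, -0.471, -0.527]
wrist_force: [0.2, 0.7, -0.2]
gripper_width: 0.719
```

>>> {"fn": "arm_command", "kwargs": {
  "plan": [
    [-0.12, 0, 0, 0, 0, 0, 0.28],
    [-0.25, 0, 0, 0, 0, 0, 0.28],
    [-0.45, 0, 0, 0, 0, 0, 0.28],
    [-0.5, 0.2, 0.25, 0, 0, 0, 0.28],
    [-0.5, 0.4, 0.5, 0, 0, 0, 0.28]
  ]
}}

```text
t: 42.1
eef_pos: [537.8, 142.3, 177.0]
tool_rot: [-0.473, 0.528, -0.47, -0.526]
wrist_force: [-0.0, 1.0, -0.3]
gripper_width: 0.714
```

>>> {"fn": "arm_command", "kwargs": {
  "plan": [
    [0, 0.1, 0.2, 0, 0, 0, 0],
    [0, 0.2, 0.45, 0, 0, 0, 0],
    [0, 0.3, 0.7, 0, 0, 0, 0],
    [0, 0.4, 0.9, 0, 0, 0, 0],
    [0, 0.4, 0.9, 0, 0, 0, 0]
  ]
}}

```text
t: 42.72
eef_pos: [436.6, 314.6, 176.8]
tool_rot: [-0.472, 0.529, -0.469, -0.527]
wrist_force: [-0.3, -0.8, 0.7]
gripper_width: 0.997
```

```bash
python3 -c "
from h import *
for n in ('scene','top'):
  c=cap(n);P=cloud(c);Z=P[...,2];save(c,'C_%s.png'%n,(200,90,480,310) if n=='top' else (80,120,360,330),2.7)
  for nm,(x,y),lo,hi,r in (('can',(623,56),102,112,30),('tin',(632,-19),73,83,40),('latch',(640,-94),88.5,94.6,42),('padlock',(437,-290),55,67,42)):
    m=(np.hypot(P[...,0]-x,P[...,1]-y)<r)&(Z>lo)&(Z<hi)
    if m.sum()>5: print(n,nm,m.sum(),rect(P[m][:,:2]),np.median(Z[m]).round(1))
print(env.get_state()['eef_pos'],env.get_state()['t'])
"
```

```text
scene can 294 [626.7  55.9  32.1  31.4  17.2] 108.4
scene tin 660 [633.  -18.3  47.2  45.9   7.7] 78.5
scene latch 527 [641.6 -93.5  64.6  34.    6.3] 93.2
scene padlock 222 [ 438.8 -287.6   48.9   24.9   67. ] 61.4
top can 224 [624.   55.1  31.   31.3  89.2] 108.9
top tin 525 [631.3 -19.2  46.3  45.7   8. ] 78.9
top latch 307 [639.6 -94.8  65.4  34.2   6.6] 93.1
top padlock 229 [ 435.8 -290.    51.7   24.3   68.2] 61.5
[438.41055801 312.51808534 176.71285849] 42.825
```

View pics/C_scene.png

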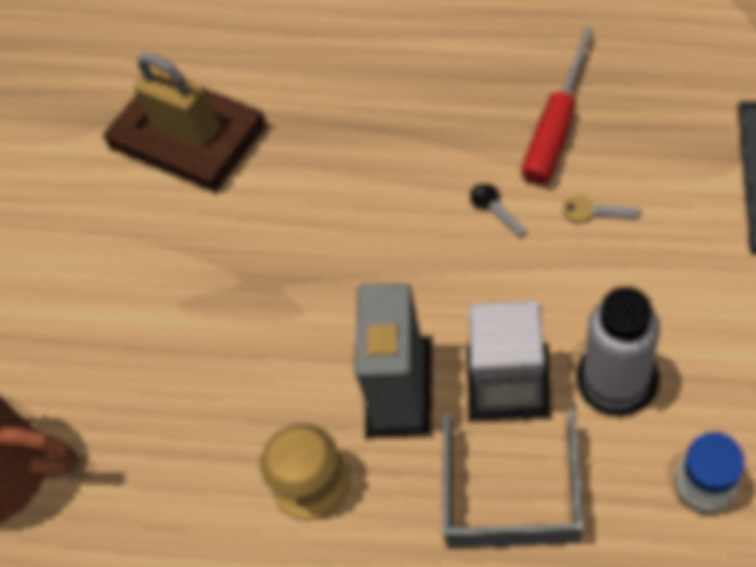

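View pics/C_top.png

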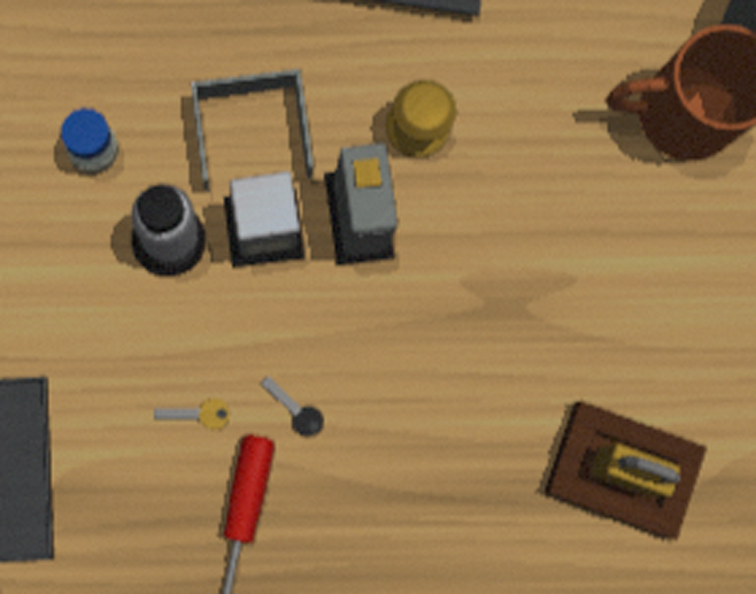

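Everything stands upright within about 3 mm of its target and the arm is clear. Handing in.

```bash
python3 -c "
from h import *
print(env.get_state()['qvel'].round(3)); print(env.job_done())"
```

```text
[-0.031  0.002  0.001  0.001 -0.001  0.002]
the job is handed in; nothing more can be done
None
```

I moved the can, latch case and tin into the side tray, stood the padlock in the cradle's pocket, then put the three back on their own pads. The job was handed in at about 43 s of the 139 s allowed; no verdict is reported.

In the last pictures all four stand upright and the arm is clear of everything:

| Item | Distance from target centre | Notes |
|---|---|---|
| Can | about 1–3 mm from the round pad's centre | |
| Tin | about 0.5 mm from the square pad's centre | |
| Latch case | about 0.5–2 mm from the oblong pad's centre | lengthwise with its pad within 0.5° |
| Padlock | about 1.5–3 mm from the pocket's centre | body top at 61.5 mm, against 62 expected on the pocket floor |

- **View disagreement:** the two cameras differ by 1–3 mm on the same object, so I compared each item with its pad in the same view where I could. Both views put every item well inside the 12 mm limit.
- **No failed checks:** the one measurement that came back empty was the padlock in the top view, when the arm blocked it. I repeated it once the arm had moved.

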